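# Clip in the ribbon rail and hold the corner square for gluing

### The arm

A 6-joint arm with a two-finger parallel gripper is mounted at the origin on a cart in front of the work surface, level with it; the furniture and walls round the work are solid. World frame = base frame: x ahead of the robot, y to its left, z up, the work surface at z = 0. Lengths are in m, angles in rad, forces in N, time in s.
With the tool pointing down it reaches from about 0.4 to 0.925 m from the base axis. Payload 3.4 kg.
Tool frame: the origin (TCP) lies midway between the tips of the shut fingers; the grasp point (between the pads) lies 19 mm behind it; z points along the fingers, y is the direction in which the jaws open and shut (so a half turn about z gives the same grasp; the last joint's range is limited). The gripper opens to 85 mm and grips with 20 to 120 N. Pads are 22 mm wide; open, the fingers measure 114 mm over their backs; the gripper's body (76 mm by 85 mm) begins 54 mm behind the grasp point. The pads swing forward as they close: fully open they stand 13 mm farther back than shut.
Start: joints at [-1.185, 0.307, 1.506, -0, 1.328, -0.073], TCP at [0.255, -0.515, 0.231] pointing down, gripper open.
Joint ranges: [-3.12, 3.12], [-1.05, 2.28], [0.14, 2.33], [-1.42, 4.57], [0.1, 2.73], [-2.68, 2.68]. Speed limits (rad/s): [2.57, 2.57, 3.14, 3.14, 3.14, 3.14].

### API

Orientations are given as a rotation vector (axis times angle).
In Python, from bench import r, snapshot gives the robot as it stands.
- The arm moves only by the tool play_rows, never from a script. Its argument "series" is a list of rows, each an object with "grip": the opening, from -1 (shut) to 1 (fully open); "delta_pos": the shift along the tool's x, y, z in mm, a list of three; "angular": the turn, a rotation vector about the tool's x, y, z in rad, a list of three. In form: [{"grip": grip, "delta_pos": [dx, dy, dz], "angular": [wx, wy, wz]}, ...]. A call has 1 to 12 rows; each row is the pose to reach, as a shift and turn from the pose commanded when the call began, along the tool's axes at that moment; what a row does not reach only later rows make up. A row lasts 1/12 s, in which the tool goes at most 41.7 mm and 7.16 degrees, less where a joint would pass 70% of its speed; a pose out of reach is approached as far as the arm can. A call with a gripper value outside its range is refused whole. The fingers move at their own pace and stop on an object; "force" is the grip in N (left out, the last holds). Time passes only in rows, so rows that repeat a pose let the fingers close. It gives the time, the measured TCP pose, the force and the opening at its end, in the units of the state.
- r.state(): the state, without advancing time (a new reading comes with each control period).
- snapshot(name): name is "scene" or "top" or "wrist"; returns a dict with "frame" (400x640x3 uint8, red, green, blue), "intrinsics" (3x3 intrinsics, pixels), "dist_coeffs" ([k1, k2, p1, p2, k3] as OpenCV has them; the pictures are not rectified), "xyz" and "rotation" of the camera in the world; the wrist camera has in their place "T_tool_cam" (4x4, takes a point from camera to tool coordinates, whose origin is the TCP and whose axes are the flange's). Camera axes: x right, y up, looking along -z (the intrinsics and any distortion apply to the point x, -y, -z); pixel columns grow to the right and rows downward; lengths in m; the calibration is good to about 2 mm. A picture is of the moment at which its call begins: read the wrist's pose just before it. There is no depth.
- r.job_done(): hands the job in, once; it reports no verdict.
The state is a dict: "time": time; "joint_positions": joint angles; "qvel": joint speeds; "joint_torque": joint torques, N m; "position": TCP position; "tcp_rot": TCP orientation; "wrist_force": force on the tool from outside, world axes, zero at the start; "ft_torque": the same for the moment, N m; "grip_width": finger opening in m.
Only numpy, scipy, OpenCV 4.12 (cv2) and the standard library are available. Lean on these libraries where they do the work, as an engineer would, in place of code of your own. Each camera call takes 0.05 s, during which the arm holds its last target.

### The job

Set up the corner of a ribbon rack in the gluing jig: push the round wooden rail down past the sprung jaw until it sits fully home along both saddles of the clip, about centred on them, with the jaw closed over it, and leave it there. Then stand the aluminium corner square flat on the jig's board and press it into the corner until one face lies firmly against the back plate and the other against the rail, and finish while still holding it pressed there: do not let go. Leave the other things on the table where they are.

Things in the scene. Friction and masses are not known exactly. Their poses are not given: they have to be found in the camera images.
- jig: Gluing jig, fixed: plywood board 200 (x) x 190 (y) x 14 mm; origin at the centre of its underside, z up. Its +x side, away from the robot, carries the upright back plate; along its +y side stands the rail clip: two V saddles, each 18 mm long, at jig x -62 and +36 mm on slim posts, 80 mm clear between them for fingers.
- back_plate: Upright wooden plate on the jig, fixed, 16 x 150 x 62 mm; origin at the centre of its underside, 14 mm above the table. The front face that the square must touch is the plane jig x = +82 mm, looking to jig -x, from jig y -80 to +70 mm, up to 76 mm above the table.
- clip_seat (a point): Where the rail's centre is when fully home (jig x -13, y +63, z 56 mm); axes as the jig's, rail along x. Centred, the rail ends 20 mm short of the back plate; 15 mm off along x does no harm. Outside (+y) each saddle has a fixed tine up to 3 mm above the rail's axis; towards the square the saddles stay below and behind the rail's face.
- clip_jaw (a joint): Sprung steel jaw on a 7 mm axle 18 mm outside (+y of) the rail's axis, 21 mm above the table: rad, 0 = closed, grows as it tips outward. Two fingers at jig x -67 and +41 mm with sloping barbs, 64 to 77 mm above the table, overhang to 3 mm short of the rail's axis. The rail pushed straight down opens it about 0.12 rad (about 10 N); it snaps back to about 0 over the seated rail.
- rail_mid (a point): Centre of the rail, a loose round wooden dowel, diameter 16 mm, length 150 mm, about 35 g; x along its axis (ends alike). At the start it lies level on its rest, axis 40 mm above the table.
- rail: The same rail (same origin and axes).
- rail_rest: The rail's wooden rest, fixed: foot 130 x 50 x 8 mm with two V-notched posts, 12 mm long, at x = +-53 mm (94 mm free between them); origin at the centre of its underside, x along the rail.
- square_grip (a point): Point inside the corner square's grip, 52 mm above the square's underside; axes as the square's. The grip is a dark wooden fin on the middle of the low brace (10 mm high): 18 mm thick along the diagonal that points into the corner (+x+y), 40 mm wide across it, top 78 mm above the underside. About 60 mm is free before and behind it.
- square: The corner square, loose, about 0.3 kg: aluminium right angle, two legs 120 mm long, 10 mm thick, 55 mm high, joined by a low brace across the open side. Origin at its underside, straight below square_grip. The flat outer faces are the planes x = +60 and y = +60 mm.
- square_seat (a point): Where square_grip is when the square stands flat on the jig's board with one face on the back plate and the other on the seated rail (jig x +22, y -5, z 66 mm); axes as the jig's, and as the square's then. Friction on the board or along one face can take several newtons: a push of about 8 N to jig +x, then 14 N to +y, makes both faces bear.
- pink_spool: Bystander, loose, to be left alone: a flat spool of pink ribbon, 90 mm across, 28 mm high; origin at the centre of its underside.
- tags: Bystander, loose, to be left alone: a small stack of card tags, 43x73x11 mm; origin at the centre of its underside.
- foam: Bystander, loose, to be left alone: a green foam brick, 68x130x66 mm; origin at the centre of its underside.
- brush: Bystander, loose, to be left alone: a scrubbing brush with a bow handle, 62x160x92 mm; origin at the centre of its underside.
- tape: Bystander, loose, to be left alone: a roll of tape lying flat, 98 mm across, 25 mm high; origin at the centre of its underside.
Not all that is in view belongs to the job. Leave any purple look-alike of the rail alone.

How it is judged:
On the way:
1. the rail sits fully home in the clip, jaw closed over it, let go by the fingers (x of rail_mid in the frame of clip_seat between -0.018 and 0.018 m and y of rail_mid in the frame of clip_seat between -0.004 and 0.004 m and z of rail_mid in the frame of clip_seat between -0.0035 and 0.0035 m and angle between the x axis of rail and the x axis of jig, either way round below 0.04 rad and value of joint clip_jaw below 0.06 rad and contact force between the fingers and rail below 0.2 N), for 0.2 s.
At the end, for the whole second after the job is handed in: Rail home in the clip (18 mm along, 4 mm across, 3.5 mm high, 0.04 rad; jaw under 0.06 rad); the fingers (over 2 N) hold the square at rest flat on the board (5 mm, 0.035 rad), within 6 mm and 0.03 rad of its seat, pressing on rail and back plate with over 1 N each (x of rail_mid in the frame of clip_seat between -0.018 and 0.018 m and y of rail_mid in the frame of clip_seat between -0.004 and 0.004 m and z of rail_mid in the frame of clip_seat between -0.0035 and 0.0035 m and angle between the x axis of rail and the x axis of jig, either way round below 0.04 rad and value of joint clip_jaw below 0.06 rad and contact force between square and rail above 1 N and contact force between square and back_plate above 1 N and contact force between the fingers and square above 2 N and angle between the x axis of square and the x axis of jig, either way round below 0.03 rad and angle between square_grip's own z axis and vertical below 0.035 rad and horizontal distance between square_grip and square_seat below 0.006 m and z of square_grip in the frame of square_seat between -0.005 and 0.005 m and linear speed of square below 0.01 m/s); the arm keeps its last pose, push and grip.
It fails at once if a bystander was shifted by more than 30 mm (distance of any of pink_spool, tags, foam, brush, tape from where it was at the start of the episode above 0.03 m).
It also fails if it takes over 72 s, if anything falls off the work surface, if the arm or the gripper's body presses on something with over 40 N, if the wrist force passes 120 N, or if a joint passes its speed limit or range.

## Working session

There is one attempt and no reset: what is moved stays moved. The work goes in short steps, Python scripts to look and compute and a tool call to move; the robot and the scene stay as the last step left them, time stands still between calls to the robot, and variables do not carry over. Pictures are saved under pics/ and viewed, and the job is handed in when it is done.

Besides the shell and the picture viewer there is one more tool, called after "Emit:" as name(argument=value, ...), one argument or row to a line, values as JSON. play_rows: Moves the arm, as the interface text tells. Its arguments: {"type":"object","properties":{"series":{"type":"array","items":{"type":"object","properties":{"grip":{"type":"number"},"delta_pos":{"type":"array","items":{"type":"number"}},"angular":{"type":"array","items":{"type":"number"}}}}},"force":{"type":"number"}},"required":["series"]}

```bash
ls; mkdir -p pics; cat > look.py <<'E'
import cv2,sys
from bench import r,snapshot
import pickle
def grab(n,name):
    st=r.state(); s=snapshot(n); s['state']=st
    pickle.dump(s,open(f'pics/{name}.pkl','wb'))
    cv2.imwrite(f'pics/{name}.png',cv2.cvtColor(s['frame'],cv2.COLOR_RGB2BGR))
    return s
E
python3 - <<'E'
from look import *
for n in('scene','top'):
    s=grab(n,n+'0'); print(n,s['intrinsics'],s['dist_coeffs'],s['xyz'],s['rotation'])
print(r.state())
E
```

```text
pics
scene [[409.24482167   0.         319.28133109]
 [  0.         409.24482167 198.23969835]
 [  0.           0.           1.        ]] [0.02948005 0.         0.         0.         0.        ] [-0.05111157 -1.45569635  1.18848065] [ 0.89863787 -0.2052349  -0.40611411]
top [[406.27153678   0.         313.63244112]
 [  0.         406.27153678 208.28172972]
 [  0.           0.           1.        ]] [0.00232519 0.         0.         0.         0.        ] [ 0.48441471 -0.16748998  1.5246233 ] [ 0.06488151 -0.04718582 -1.54597024]
{'time': 0.1, 'joint_positions': array([-1.18447178e+00,  3.07495971e-01,  1.50753185e+00,  1.68790869e-05,
        1.32842805e+00, -7.34624553e-02]), 'qvel': array([ 0.00064142, -0.00039186, -0.0016552 , -0.00125366,  0.00024179,
       -0.00159359]), 'joint_torque': array([ 7.78970152e-04, -4.58526742e+01, -2.52608514e+01, -1.37599582e-04,
        5.48631666e-03,  1.83998139e-06]), 'position': array([ 0.25492534, -0.51469827,  0.23047856]), 'tcp_rot': array([-3.05714635e+00, -7.15460550e-01,  4.30294954e-04]), 'wrist_force': array([-0.33701588,  0.10113695,  0.64914006]), 'ft_torque': array([ 0.0144332 , -0.00524997,  0.04722683]), 'grip_width': 0.08533390154552259}
```

View pics/scene0.png

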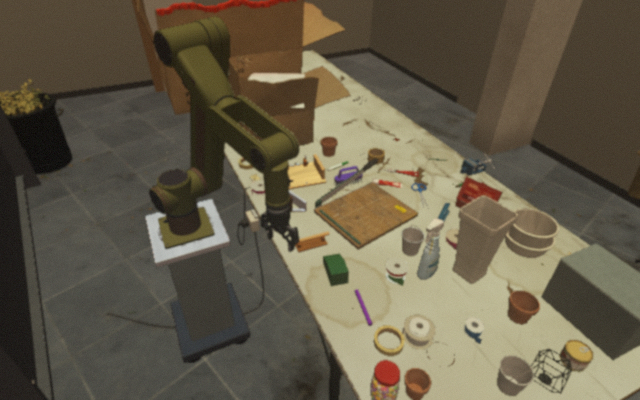

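View pics/top0.png

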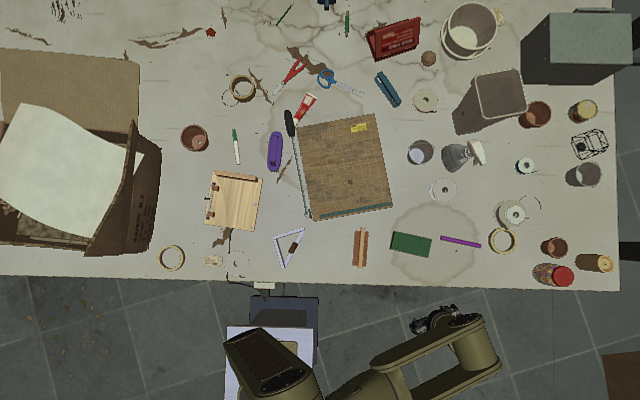

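```bash
python3 - <<'E'
import cv2
t=cv2.imread('pics/top0.png')
cv2.imwrite('pics/t_jig.png',cv2.resize(t[155:245,190:280],None,fx=6.5,fy=6.5,interpolation=cv2.INTER_CUBIC))
cv2.imwrite('pics/t_sq.png',cv2.resize(t[215:280,265:385],None,fx=6.5,fy=6.5,interpolation=cv2.INTER_CUBIC))
s=cv2.imread('pics/scene0.png')
cv2.imwrite('pics/s_all.png',cv2.resize(s[140:260,230:380],None,fx=5,fy=5,interpolation=cv2.INTER_CUBIC))
E
```

```text
(no output)
```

View pics/t_jig.png

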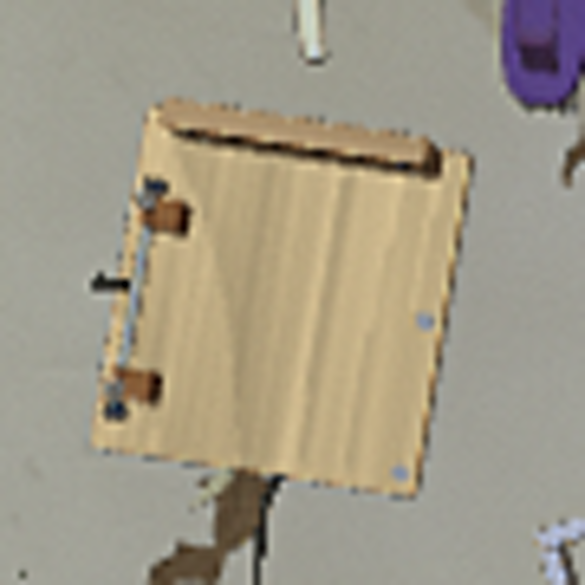

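View pics/t_sq.png

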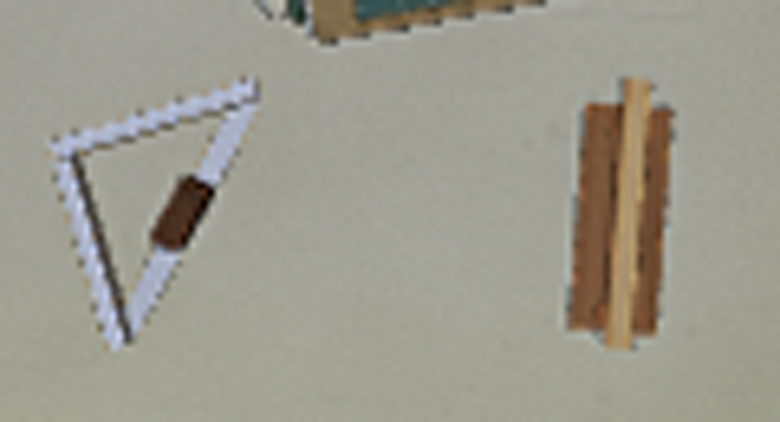

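View pics/s_all.png

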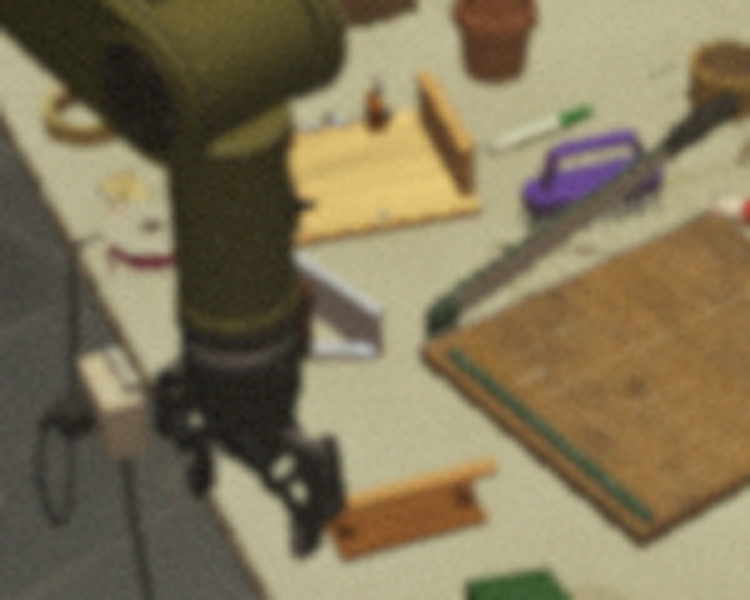

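```bash
cat > geo.py <<'E'
import numpy as np,cv2,pickle
from scipy.spatial.transform import Rotation as R
def load(n): return pickle.load(open(f'pics/{n}.pkl','rb'))
def cam(s):
    if 'xyz' in s: return np.array(s['xyz']),R.from_rotvec(np.ravel(s['rotation'])).as_matrix() if np.size(s['rotation'])==3 else np.array(s['rotation'])
    st=s['state'];T=np.eye(4);T[:3,:3]=R.from_rotvec(st['tcp_rot']).as_matrix();T[:3,3]=st['position']
    T=T@np.array(s['T_tool_cam']);return T[:3,3],T[:3,:3]
def ray(s,uv):
    c,M=cam(s);n=cv2.undistortPoints(np.array(uv,float).reshape(-1,1,2),np.array(s['intrinsics']),np.array(s['dist_coeffs'])).reshape(-1,2)
    d=np.c_[n[:,0],-n[:,1],-np.ones(len(n))]@M.T
    return c,d
def onz(s,uv,z):
    c,d=ray(s,uv);return c+d*((z-c[2])/d[:,2])[:,None]
def proj(s,P):
    c,M=cam(s);q=(np.atleast_2d(P)-c)@M;q=np.c_[q[:,0],-q[:,1],-q[:,2]]
    return cv2.projectPoints(q,np.zeros(3),np.zeros(3),np.array(s['intrinsics']),np.array(s['dist_coeffs']))[0].reshape(-1,2)
E
python3 - <<'E'
from geo import *
s=load('top0')
def z(p,o,f=6.5): return (np.array(p)+.5)/f-.5+np.array(o)
J=[(152,103),(470,155),(415,497),(93,448)]
print('jig corners z14 (in image TL,TR,BR,BL)\n',onz(s,z(J,(190,155)),.014).round(4))
print('rail ends z40',onz(s,z([(638,78),(619,347)],(265,215)),.045).round(4))
print('sq grip',onz(s,z([(183,213)],(265,215)),.078).round(4))
print('sq leg tops outer',onz(s,z([(255,80),(53,145),(113,350)],(265,215)),.055).round(4))
E
```

```text
jig corners z14 (in image TL,TR,BR,BL)
 [[0.7263 0.2331 0.014 ]
 [0.7002 0.0478 0.014 ]
 [0.5024 0.0727 0.014 ]
 [0.526  0.2586 0.014 ]]
rail ends z40 [[ 0.5279 -0.3295  0.045 ]
 [ 0.3784 -0.3213  0.045 ]]
sq grip [[ 0.4473 -0.0791  0.078 ]]
sq leg tops outer [[ 0.5213 -0.1157  0.055 ]
 [ 0.4825 -0.0044  0.055 ]
 [ 0.3704 -0.0412  0.055 ]]
```

```bash
cat > mv.py <<'E'
import sys
from geo import *
from bench import r
def delta(pos,yaw,st=None,half=True):
    # yaw: world angle of tool x axis (tool pointing down)
    st=st or r.state();A=R.from_rotvec(st['tcp_rot'])
    best=None
    for k in ((0,np.pi) if half else (0,)):
        c,s=np.cos(yaw+k),np.sin(yaw+k)
        B=R.from_matrix(np.array([[c,s,0],[s,-c,0],[0,0,-1]]))
        w=(A.inv()*B).as_rotvec()
        o=(np.linalg.norm(w),w,yaw+k)
        print('opt yaw',round(yaw+k,3),'ang',w.round(4))
        if best is None or o[0]<best[0]:best=o
    d=A.inv().apply(np.array(pos)-st['position'])*1000
    print('delta',d.round(1),'ang',best[1].round(4), 'q6',st['joint_positions'][5].round(3),'rows>=',max(np.linalg.norm(d)/41.7,best[0]/.125).round(1))
E
python3 - <<'E'
from mv import *
st=r.state();print(R.from_rotvec(st['tcp_rot']).as_matrix().round(3))
delta((.453,-.325,.25),-.055)
from bench import snapshot
print(load('top0').keys())
from look import grab
s=grab('wrist','w0');print(s['T_tool_cam'],s['intrinsics'],s['dist_coeffs'])
E
```

```text
[[ 0.896  0.444 -0.001]
 [ 0.444 -0.896  0.002]
 [ 0.    -0.002 -1.   ]]
opt yaw -0.055 ang [-1.900e-03  3.000e-04  5.148e-01]
opt yaw 3.087 ang [-4.0000e-04 -2.5000e-03 -2.6268e+00]
delta [261.7 -82.1 -19.3] ang [-1.900e-03  3.000e-04  5.148e-01] q6 -0.073 rows>= 6.6
dict_keys(['frame', 'intrinsics', 'dist_coeffs', 'xyz', 'rotation', 'state'])
[[ 2.18051752e-04  9.54092919e-01  2.99510693e-01  7.70762790e-02]
 [ 9.99998640e-01  2.81561310e-04 -1.62494068e-03 -4.88389497e-04]
 [-1.63467502e-03  2.99510640e-01 -9.54091560e-01 -1.43283818e-01]
 [ 0.00000000e+00  0.00000000e+00  0.00000000e+00  1.00000000e+00]] [[298.49428076   0.         320.01178415]
 [  0.         298.49428076 200.28879741]
 [  0.           0.           1.        ]] [-0.0369923  0.         0.         0.         0.       ]
```

View pics/w0.png

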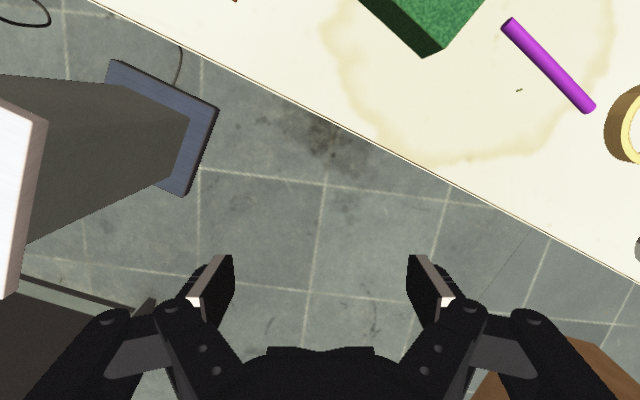

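Emit:
play_rows(
  series=[
    {"grip": 1, "delta_pos": [38, -12, -3], "angular": [0, 0, 0.07]},
    {"grip": 1, "delta_pos": [76, -24, -5], "angular": [0, 0, 0.14]},
    {"grip": 1, "delta_pos": [114, -36, -8], "angular": [0, 0, 0.22]},
    {"grip": 1, "delta_pos": [152, -48, -11], "angular": [0, 0, 0.3]},
    {"grip": 1, "delta_pos": [190, -60, -14], "angular": [0, 0, 0.37]},
    {"grip": 1, "delta_pos": [228, -72, -17], "angular": [0, 0, 0.45]},
    {"grip": 1, "delta_pos": [262, -82, -19], "angular": [0, 0, 0.515]},
    {"grip": 1, "delta_pos": [262, -82, -19], "angular": [0, 0, 0.515]},
    {"grip": 1, "delta_pos": [262, -82, -19], "angular": [0, 0, 0.515]},
  ],
)

```text
time: 0.9
position: [0.4547, -0.3239, 0.2501]
tcp_rot: [-3.14, 0.079, 0.001]
wrist_force: [0.1, 0.2, 0.5]
grip_width: 0.0854
```

```bash
python3 - <<'E'
from look import *
s=grab('wrist','w1');print(s['state'])
E
```

```text
{'time': 0.9, 'joint_positions': array([-6.94557243e-01,  2.69834998e-01,  1.51184558e+00, -1.51151269e-04,
        1.36024552e+00,  9.26862089e-01]), 'qvel': array([-0.04752355, -0.0013177 ,  0.01136834, -0.01959824,  0.00140449,
       -0.01627104]), 'joint_torque': array([ 1.45956941e+00, -4.39344013e+01, -2.59308904e+01,  3.08493963e-01,
       -3.10791959e-02,  1.93812442e-01]), 'position': array([ 0.45472942, -0.32394933,  0.2501209 ]), 'tcp_rot': array([-3.14049663e+00,  7.94579938e-02,  5.54816878e-04]), 'wrist_force': array([0.09522764, 0.175908  , 0.54129479]), 'ft_torque': array([ 0.01697466, -0.03531164,  0.00359868]), 'grip_width': 0.08538035716668617}
```

View pics/w1.png

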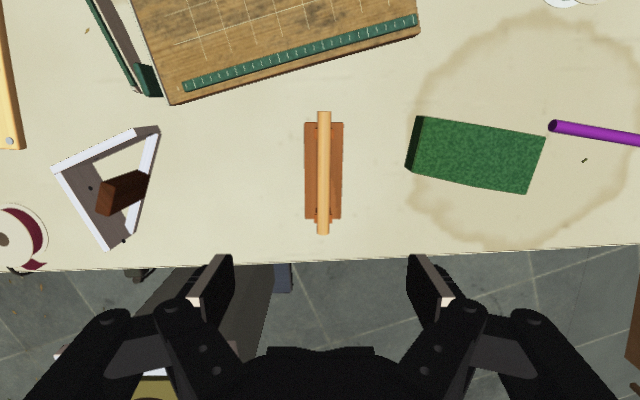

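```bash
python3 - <<'E'
from geo import *
s=load('w1');f=s['frame'];hsv=cv2.cvtColor(f,cv2.COLOR_RGB2HSV)
print([hsv[y,x] for x,y in((323,120),(323,170),(310,170),(335,170),(323,225),(350,170))])
m=((hsv[...,0]<25)&(hsv[...,1]>90)&(hsv[...,2]>190)).astype(np.uint8)*255
m[:100]=0;m[245:]=0;m[:,:300]=0;m[:,345:]=0
n,l,st,_=cv2.connectedComponentsWithStats(m);k=1+st[1:,4].argmax();print(st[k])
c=max(cv2.findContours((l==k).astype(np.uint8),0,2)[0],key=cv2.contourArea)
rc=cv2.minAreaRect(c);print(rc)
b=cv2.boxPoints(rc);b=b[np.argsort(b[:,1])]
e=np.array([b[:2].mean(0),b[2:].mean(0)]);P=onz(s,e,.043);print(P.round(4),P.mean(0).round(4),np.arctan2(*(P[0]-P[1])[1::-1]),np.linalg.norm(P[0]-P[1]))
E
```

```text
[array([ 18, 109, 227], dtype=uint8), array([ 19, 107, 227], dtype=uint8), array([ 13, 165, 165], dtype=uint8), array([ 13, 161, 150], dtype=uint8), array([ 19, 112, 223], dtype=uint8), array([ 28,  30, 214], dtype=uint8)]
[ 317  111   13  124 1373]
((323.2062683105469, 172.4918212890625), (11.3499116897583, 123.09654235839844), 0.5906571745872498)
[[ 0.527  -0.3317  0.043 ]
 [ 0.3765 -0.3231  0.043 ]] [ 0.4518 -0.3274  0.043 ] -0.05735841633356836 0.1507587174571462
```

```bash
python3 - <<'E'
from mv import *
delta((.4518,-.3272,.0215),-.057)
E
```

```text
opt yaw -0.057 ang [0.0001 0.0011 0.0047]
opt yaw 3.085 ang [-1.7000e-03  2.0000e-04 -3.1369e+00]
delta [ -1.5   2.3 228.5] ang [0.0001 0.0011 0.0047] q6 0.926 rows>= 5.5
```

Emit:
play_rows(
  series=[
    {"grip": 1, "delta_pos": [-1, 2, 35], "angular": [0, 0, 0]},
    {"grip": 1, "delta_pos": [-1, 2, 70], "angular": [0, 0, 0]},
    {"grip": 1, "delta_pos": [-1, 2, 105], "angular": [0, 0, 0]},
    {"grip": 1, "delta_pos": [-1, 2, 140], "angular": [0, 0, 0]},
    {"grip": 1, "delta_pos": [-1, 2, 150], "angular": [0, 0, 0]},
    {"grip": 1, "delta_pos": [-1, 2, 150], "angular": [0, 0, 0]},
    {"grip": 1, "delta_pos": [-1, 2, 150], "angular": [0, 0, 0]},
  ],
)

```text
time: 1.53
position: [0.4519, -0.3285, 0.1006]
tcp_rot: [-3.14, 0.089, 0.001]
wrist_force: [-0.3, -1.0, 0.8]
grip_width: 0.0852
```

```bash
python3 - <<'E'
from mv import *
delta((.4518,-.3272,.0215),-.057);print(r.state()['position'])
from look import grab
grab('wrist','w2')
E
```

```text
opt yaw -0.057 ang [-0.0001  0.0006  0.0006]
opt yaw 3.085 ang [-9.000e-04 -2.000e-04 -3.141e+00]
delta [-0.2 -1.3 79.1] ang [-0.0001  0.0006  0.0006] q6 0.923 rows>= 1.9
[ 0.45193623 -0.3285266   0.10057118]
```

View pics/w2.png

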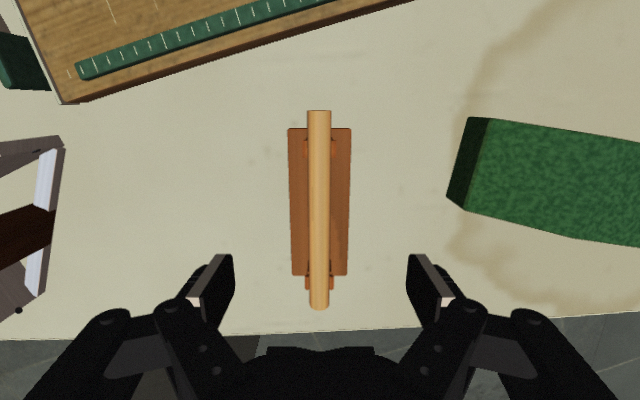

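Emit:
play_rows(
  series=[
    {"grip": 1, "delta_pos": [0, -1, 30], "angular": [0, 0, 0]},
    {"grip": 1, "delta_pos": [0, -1, 60], "angular": [0, 0, 0]},
    {"grip": 1, "delta_pos": [0, -1, 79], "angular": [0, 0, 0]},
    {"grip": 1, "delta_pos": [0, -1, 79], "angular": [0, 0, 0]},
    {"grip": 1, "delta_pos": [0, -1, 79], "angular": [0, 0, 0]},
  ],
)

```text
time: 2.0
position: [0.4533, -0.3274, 0.0226]
tcp_rot: [3.139, -0.087, 0.002]
wrist_force: [-0.1, -0.2, -0.2]
grip_width: 0.0853
```

Emit:
play_rows(
  force=60,
  series=[
    {"grip": -1, "delta_pos": [0, 0, 0], "angular": [0, 0, 0]},
    {"grip": -1, "delta_pos": [0, 0, 0], "angular": [0, 0, 0]},
    {"grip": -1, "delta_pos": [0, 0, 0], "angular": [0, 0, 0]},
    {"grip": -1, "delta_pos": [0, 0, 0], "angular": [0, 0, 0]},
    {"grip": -1, "delta_pos": [0, 0, 0], "angular": [0, 0, 0]},
    {"grip": -1, "delta_pos": [0, 0, 0], "angular": [0, 0, 0]},
    {"grip": -1, "delta_pos": [0, 0, 0], "angular": [0, 0, 0]},
    {"grip": -1, "delta_pos": [0, 0, 0], "angular": [0, 0, 0]},
  ],
)

```text
time: 2.67
position: [0.453, -0.3277, 0.0221]
tcp_rot: [3.138, -0.086, 0.002]
wrist_force: [-1.2, -1.6, 6.1]
grip_width: 0.0141
```

Emit:
play_rows(
  series=[
    {"grip": -1, "delta_pos": [0, 0, -20], "angular": [0, 0, 0]},
    {"grip": -1, "delta_pos": [0, 0, -50], "angular": [0, 0, 0]},
    {"grip": -1, "delta_pos": [0, 0, -90], "angular": [0, 0, 0]},
    {"grip": -1, "delta_pos": [0, 0, -130], "angular": [0, 0, 0]},
    {"grip": -1, "delta_pos": [0, 0, -160], "angular": [0, 0, 0]},
    {"grip": -1, "delta_pos": [0, 0, -160], "angular": [0, 0, 0]},
  ],
)

```text
time: 3.17
position: [0.4559, -0.3289, 0.188]
tcp_rot: [3.133, -0.086, 0.016]
wrist_force: [1.1, -0.7, 0.1]
grip_width: 0.0138
```

```bash
python3 - <<'E'
from mv import *
from look import grab
s=grab('wrist','w3'); print(s['state']['position'],s['state']['tcp_rot'],s['state']['grip_width'],s['state']['wrist_force'],s['state']['joint_positions'])
E
```

```text
[ 0.45591646 -0.32886899  0.18798652] [ 3.13326208 -0.08641422  0.01558032] 0.013782862878214093 [ 1.07749828 -0.6722571   0.10738806] [-7.00467689e-01  3.19540344e-01  1.60517363e+00  6.88799186e-04
  1.20467914e+00  9.25231265e-01]
```

View pics/w3.png

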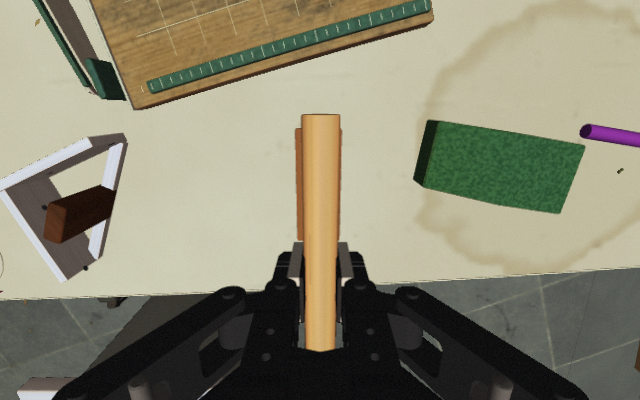

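```bash
python3 - <<'E'
from geo import *
s=load('w3');f=s['frame'];hsv=cv2.cvtColor(f,cv2.COLOR_RGB2HSV)
m=(hsv[...,0]<25)&(hsv[...,1]>60)&(hsv[...,2]>170)
for y in(118,130,150,170,190,210,230):
    x=np.where(m[y,290:350])[0]+290;print(y,x.min(),x.max())
print(np.where(m[:,321])[0][:3])
T=np.array(s['T_tool_cam'])
K=s['intrinsics']
def tr(uv):
    n=cv2.undistortPoints(np.array(uv,float).reshape(-1,1,2),K,s['dist_coeffs']).reshape(-1,2)
    return np.c_[n[:,0],-n[:,1],-np.ones(len(n))]@T[:3,:3].T,T[:3,3]
# end top edge on tool z=-27 / -19
d,c=tr([(321,113.5)])
for z in(-.030,-.027,-.022,-.019):print(z,(c+d*((z-c[2])/d[0,2])).round(4))
E
```

```text
118 304 338
130 304 338
150 295 341
170 295 337
190 304 336
210 296 336
230 305 336
[115 116 117]
-0.03 [[ 0.0746 -0.0001 -0.03  ]]
-0.027 [[ 0.0745 -0.0001 -0.027 ]]
-0.022 [[ 0.0744 -0.     -0.022 ]]
-0.019 [[ 0.0744 -0.     -0.019 ]]
```

```bash
python3 - <<'E'
from mv import *
delta((.60,.13,.28),-.13,half=False)
E
```

```text
opt yaw -0.13 ang [ 0.004  -0.0067  0.0749]
delta [ 120.6 -464.7  -96.2] ang [ 0.004  -0.0067  0.0749] q6 0.925 rows>= 11.7
```

Emit:
play_rows(
  series=[
    {"grip": -1, "delta_pos": [5, -20, -30], "angular": [0, 0, 0]},
    {"grip": -1, "delta_pos": [14, -55, -50], "angular": [0, 0, 0.01]},
    {"grip": -1, "delta_pos": [24, -92, -70], "angular": [0, 0, 0.02]},
    {"grip": -1, "delta_pos": [34, -130, -85], "angular": [0, 0, 0.025]},
    {"grip": -1, "delta_pos": [44, -168, -92], "angular": [0, 0, 0.03]},
    {"grip": -1, "delta_pos": [54, -206, -92], "angular": [0, 0, 0.04]},
    {"grip": -1, "delta_pos": [64, -244, -92], "angular": [0, 0, 0.045]},
    {"grip": -1, "delta_pos": [74, -282, -92], "angular": [0, 0, 0.05]},
    {"grip": -1, "delta_pos": [84, -320, -92], "angular": [0, 0, 0.055]},
    {"grip": -1, "delta_pos": [94, -358, -92], "angular": [0, 0, 0.06]},
    {"grip": -1, "delta_pos": [104, -396, -92], "angular": [0, 0, 0.065]},
    {"grip": -1, "delta_pos": [112, -430, -92], "angular": [0, 0, 0.07]},
  ],
)

```text
time: 4.22
position: [0.5873, 0.0993, 0.2709]
tcp_rot: [-3.135, 0.196, 0.006]
wrist_force: [-0.2, -0.9, 0.4]
grip_width: 0.0141
```

Emit:
play_rows(
  series=[
    {"grip": -1, "delta_pos": [6, -22, 0], "angular": [0, 0, 0.005]},
    {"grip": -1, "delta_pos": [8, -34, 0], "angular": [0, 0, 0.005]},
    {"grip": -1, "delta_pos": [8, -34, 0], "angular": [0, 0, 0.005]},
    {"grip": -1, "delta_pos": [8, -34, 0], "angular": [0, 0, 0.005]},
    {"grip": -1, "delta_pos": [8, -34, 0], "angular": [0, 0, 0.005]},
  ],
)

```text
time: 4.63
position: [0.5993, 0.1279, 0.2724]
tcp_rot: [3.134, -0.206, -0.003]
wrist_force: [-0.4, -0.6, 0.1]
grip_width: 0.0141
```

```bash
python3 - <<'E'
from mv import *
from look import grab
s=grab('wrist','w4'); print(s['state']['position'],s['state']['tcp_rot'],s['state']['grip_width'],s['state']['wrist_force'],s['state']['joint_positions'],abs(s['state']['qvel']).max())
E
```

```text
[0.5993449  0.12793411 0.27244687] [ 3.13351532 -0.20556551 -0.00330241] 0.014136660295085896 [-0.43141863 -0.59434373  0.08000045] [ 1.41920146e-01  3.34322303e-01  1.35890357e+00 -8.84546238e-04
  1.45070100e+00  1.84384015e+00] 0.01660519531126596
```

View pics/w4.png

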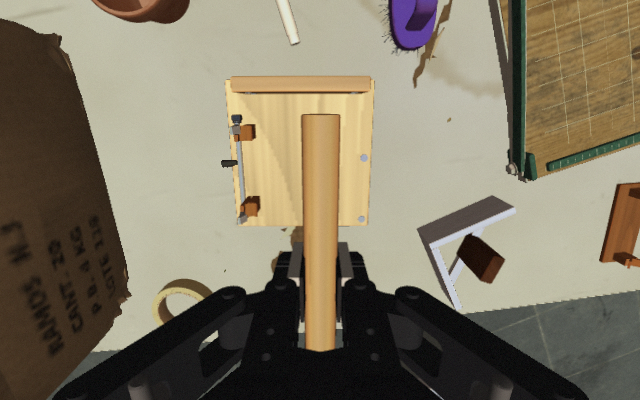

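```bash
python3 - <<'E'
import cv2
t=cv2.imread('pics/w4.png')
cv2.imwrite('pics/w4z.png',cv2.resize(t[68:240,215:385],None,fx=4.5,fy=3.4,interpolation=cv2.INTER_CUBIC))
E
```

```text
(no output)
```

View pics/w4z.png

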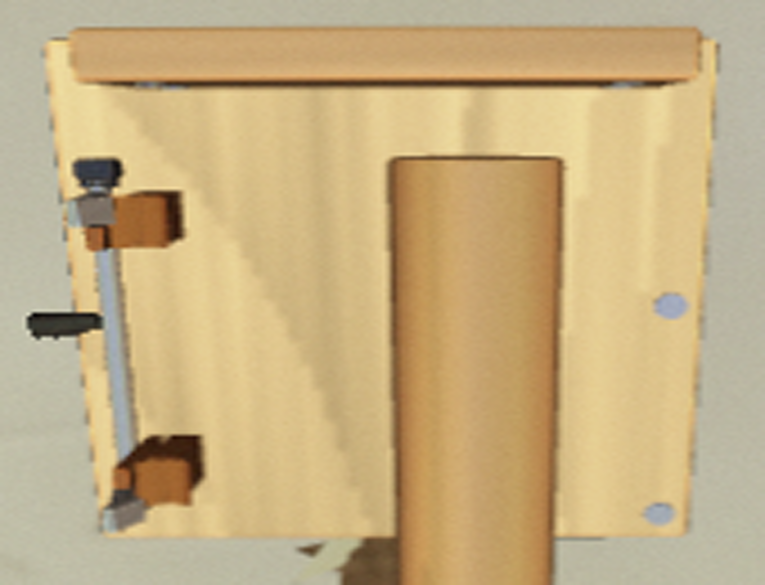

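```bash
cat > jigfit.py <<'E'
from geo import *
def fit(P,J):
    P=np.array(P)[:,:2];J=np.array(J,float)
    a,b=P-P.mean(0),J-J.mean(0)
    yaw=np.arctan2((b[:,0]*a[:,1]-b[:,1]*a[:,0]).sum(),(a*b).sum())
    c,s=np.cos(yaw),np.sin(yaw);M=np.array([[c,-s],[s,c]])
    t=P.mean(0)-M@J.mean(0)
    return yaw,t,P-(J@M.T+t)
E
python3 - <<'E'
from jigfit import *
s=load('w4')
def z(p,o,fx,fy): return (np.array(p)+.5)/[fx,fy]-.5+np.array(o)
J=[(.1,.095),(.1,-.095),(-.1,-.095),(-.1,.095)]
px=z([(47,40),(717,40),(690,537),(103,533)],(215,68),4.5,3.4)
y,t,e=fit(onz(s,px,.014),J);print(y,t,e.round(4))
s0=load('top0')
px0=z([(152,103),(470,155),(415,497),(93,448)],(190,155),6.5,6.5)
y0,t0,e=fit(onz(s0,px0,.014),J);print(y0,t0,e.round(4))
c,q=np.cos(y),np.sin(y);M=np.array([[c,-q],[q,c]])
print('seat',M@[-.013,.063]+t,'sqseat',M@[.022,-.005]+t)
# check plate front top edge: zoom (76,80),(697,80) at z .076
P=onz(s,z([(76,80),(697,80)],(215,68),4.5,3.4),.076)[:,:2];print('plate front in jig',(P-t)@M)
c,q=np.cos(y0),np.sin(y0);M0=np.array([[c,-q],[q,c]])
print('seat top',M0@[-.013,.063]+t0)
E
```

```text
-0.13145076099538006 [0.61406537 0.15152992] [[-0.0013 -0.0005]
 [-0.0012  0.0018]
 [ 0.0004 -0.0002]
 [ 0.0021 -0.0011]]
-0.12916068427313762 [0.61371895 0.15303751] [[ 0.0012 -0.0013]
 [-0.0004  0.0019]
 [ 0.0001  0.001 ]
 [-0.0008 -0.0016]]
seat [0.60943509 0.21569035] sqseat [0.63522021 0.14368946]
plate front in jig [[ 0.08169143  0.07002113]
 [ 0.08154808 -0.07853863]]
seat top [0.60894175 0.21718716]
```

```bash
python3 - <<'E'
from mv import *
c,q=np.cos(-.131),np.sin(-.131);M=np.array([[c,-q],[q,c]]);t=np.array([.614,.152])
p=M@[-.0125,.018]+t;print(p)
delta((*p,.15),-.131,half=False)
E
```

```text
[0.60395836 0.17147859]
opt yaw -0.131 ang [ 0.0011  0.0013 -0.0007]
delta [ -1.2 -44.1 122.8] ang [ 0.0011  0.0013 -0.0007] q6 1.844 rows>= 3.1
```

Emit:
play_rows(
  series=[
    {"grip": -1, "delta_pos": [0, -15, 35], "angular": [0, 0, 0]},
    {"grip": -1, "delta_pos": [-1, -30, 70], "angular": [0, 0, 0]},
    {"grip": -1, "delta_pos": [-1, -40, 105], "angular": [0, 0, 0]},
    {"grip": -1, "delta_pos": [-1, -44, 123], "angular": [0, 0, 0]},
    {"grip": -1, "delta_pos": [-1, -44, 123], "angular": [0, 0, 0]},
    {"grip": -1, "delta_pos": [-1, -44, 123], "angular": [0, 0, 0]},
    {"grip": -1, "delta_pos": [-1, -44, 123], "angular": [0, 0, 0]},
  ],
)

```text
time: 5.27
position: [0.6061, 0.1721, 0.152]
tcp_rot: [-3.134, 0.207, -0.004]
wrist_force: [0.4, 0.3, 0.2]
grip_width: 0.0142
```

```bash
python3 - <<'E'
from mv import *
from look import grab
s=grab('wrist','w5'); print(s['state']['position'],s['state']['tcp_rot'],s['state']['grip_width'],s['state']['wrist_force'],abs(s['state']['qvel']).max())
E
```

```text
[0.60608069 0.17206389 0.15200161] [-3.13449511  0.20653754 -0.00388386] 0.014201158905747871 [0.41948182 0.32454002 0.19187025] 0.01949318247236392
```

View pics/w5.png

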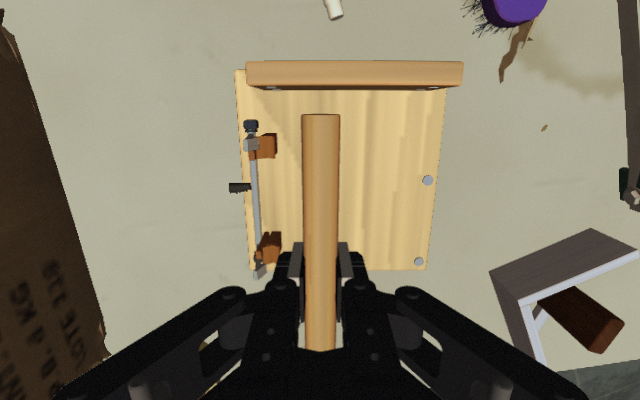

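```bash
python3 - <<'E'
import cv2
t=cv2.imread('pics/w5.png')
cv2.imwrite('pics/w5z.png',cv2.resize(t[110:290,225:305],None,fx=8,fy=3.3,interpolation=cv2.INTER_CUBIC))
from jigfit import *
s=load('w5')
P=onz(s,[(248,84.5),(461.5,86)],.076)
print(P);d=P[1]-P[0];print('yaw',np.arctan2(d[0],-d[1])*-1, np.linalg.norm(d))
y,t,e=fit(np.r_[onz(s,[(235,70),(424,270),(250,269)],.014),P],[(.1,.095),(-.1,-.095),(-.1,.095),(.082,.07),(.082,-.08)])
print(y,t,e.round(4))
E
```

```text
[[0.70404283 0.20976581 0.076     ]
 [0.68410611 0.06266474 0.076     ]]
yaw 0.13470993540048168 0.14844594104729603
-0.13579423346075156 [0.61377533 0.15212205] [[-0.002  -0.0006]
 [ 0.0012  0.002 ]
 [ 0.0013 -0.0017]
 [-0.0005 -0.0006]
 [-0.0001  0.0009]]
```

View pics/w5z.png

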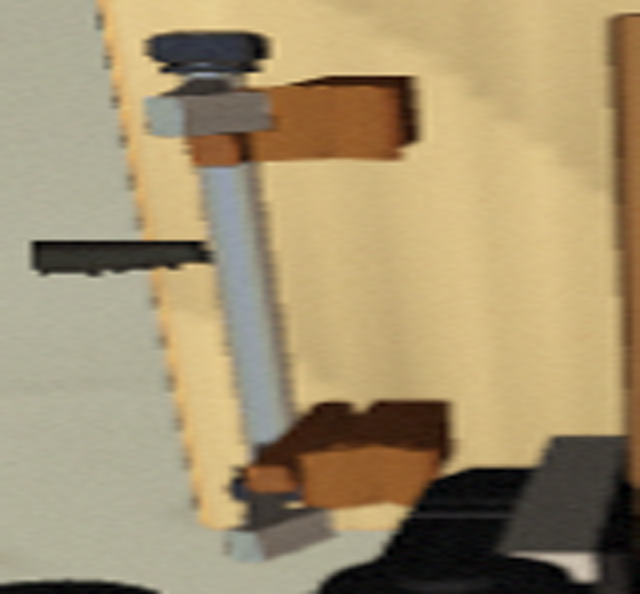

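```bash
python3 - <<'E'
from jigfit import *
s=load('w5')
y=-.133;t=np.array([.6138,.152]);c,q=np.cos(y),np.sin(y);M=np.array([[c,-q],[q,c]])
for z in(.064,.070):
  P=onz(s,[(258.6,142.5),(265.8,267)],z)[:,:2]
  print(z,((P-t)@M).round(4))
# saddle inner edge corners tops
print('seat',M@[-.013,.063]+t,M@[.022,-.005]+t)
E
```

```text
0.064 [[ 0.0406  0.0665]
 [-0.067   0.0666]]
0.07 [[ 0.0413  0.0653]
 [-0.0635  0.0654]]
seat [0.60926913 0.21616752] [0.63494267 0.14412678]
```

```bash
python3 - <<'E'
from mv import *
delta((.6098,.2162,.095),-.133,half=False);print(r.state()['position'])
E
```

```text
opt yaw -0.133 ang [-0.001  -0.0038  0.0014]
delta [ -2.8 -43.9  57.7] ang [-0.001  -0.0038  0.0014] q6 1.912 rows>= 1.7
[0.6065518  0.1722839  0.15261847]
```

Emit:
play_rows(
  series=[
    {"grip": -1, "delta_pos": [-1, -25, 10], "angular": [0, 0, 0]},
    {"grip": -1, "delta_pos": [-2, -44, 25], "angular": [0, 0, 0]},
    {"grip": -1, "delta_pos": [-2, -44, 45], "angular": [0, 0, 0]},
    {"grip": -1, "delta_pos": [-2, -44, 57], "angular": [0, 0, 0]},
    {"grip": -1, "delta_pos": [-2, -44, 57], "angular": [0, 0, 0]},
    {"grip": -1, "delta_pos": [-2, -44, 57], "angular": [0, 0, 0]},
    {"grip": -1, "delta_pos": [-2, -44, 57], "angular": [0, 0, 0]},
  ],
)

```text
time: 5.9
position: [0.6097, 0.2165, 0.0948]
tcp_rot: [-3.134, 0.206, -0.003]
wrist_force: [0.2, 0.5, -1.3]
grip_width: 0.0143
```

```bash
python3 - <<'E'
from mv import *
from look import grab
s=grab('wrist','w6');grab('top','top6')
delta((.6098,.2162,.038),-.133,half=False);st=r.state();print(st['position'],st['wrist_force'],R.from_rotvec(st['tcp_rot']).as_matrix().round(4))
t=cv2.imread('pics/top6.png');cv2.imwrite('pics/top6z.png',cv2.resize(t[155:245,190:280],None,fx=6.5,fy=6.5,interpolation=cv2.INTER_CUBIC))
E
```

```text
opt yaw -0.133 ang [-0.001  -0.0025  0.002 ]
delta [-0.1  0.6 56.9] ang [-0.001  -0.0025  0.002 ] q6 1.978 rows>= 1.4
[0.60982485 0.21674893 0.09490293] [ 1.06647907 -0.31437103 -0.07812705] [[ 9.914e-01 -1.306e-01  2.600e-03]
 [-1.306e-01 -9.914e-01  7.000e-04]
 [ 2.500e-03 -1.000e-03 -1.000e+00]]
```

View pics/w6.png

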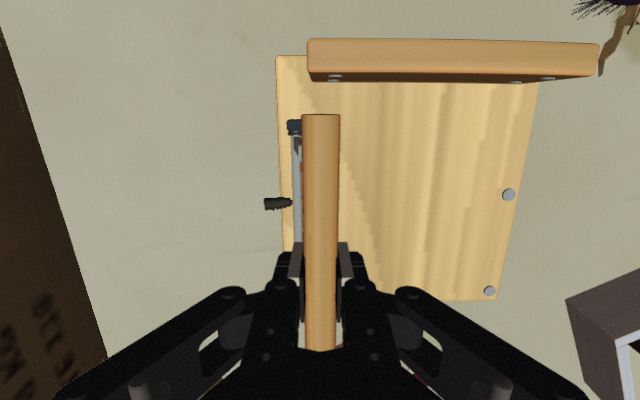

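View pics/top6z.png

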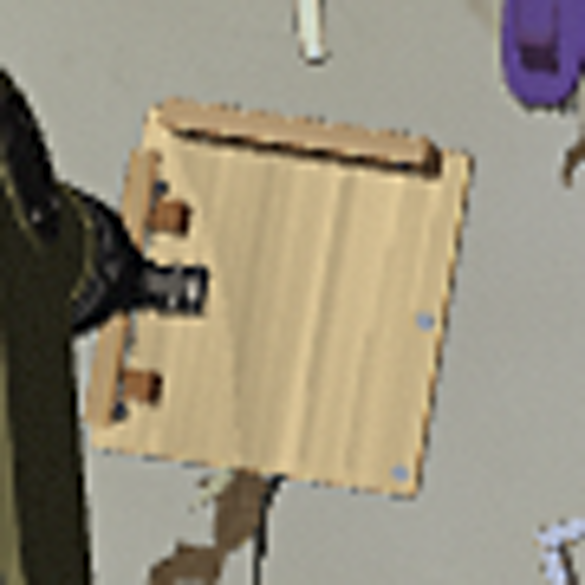

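Emit:
play_rows(
  series=[
    {"grip": -1, "delta_pos": [0, 0, 15], "angular": [0, 0, 0]},
    {"grip": -1, "delta_pos": [0, 0, 25], "angular": [0, 0, 0]},
    {"grip": -1, "delta_pos": [0, 0, 32], "angular": [0, 0, 0]},
    {"grip": -1, "delta_pos": [0, 0, 38], "angular": [0, 0, 0]},
    {"grip": -1, "delta_pos": [0, 0, 43], "angular": [0, 0, 0]},
    {"grip": -1, "delta_pos": [0, 0, 47], "angular": [0, 0, 0]},
  ],
)

```text
time: 6.5
position: [0.6088, 0.2153, 0.0464]
tcp_rot: [3.132, -0.204, 0.001]
wrist_force: [1.1, -5.4, 1.8]
grip_width: 0.0145
```

Emit:
play_rows(
  series=[
    {"grip": -1, "delta_pos": [0, 0, 3], "angular": [0, 0, 0]},
    {"grip": -1, "delta_pos": [0, 0, 6], "angular": [0, 0, 0]},
    {"grip": -1, "delta_pos": [0, 0, 9], "angular": [0, 0, 0]},
    {"grip": -1, "delta_pos": [0, 0, 9], "angular": [0, 0, 0]},
  ],
)

```text
time: 6.83
position: [0.6084, 0.2165, 0.0382]
tcp_rot: [3.134, -0.204, -0.001]
wrist_force: [-3.1, -3.9, 6.8]
grip_width: 0.014
```

```bash
python3 - <<'E'
from mv import *
from look import grab
s=grab('wrist','w7');st=r.state();print(st['position'],st['wrist_force'],st['grip_width'])
E
```

```text
[0.60831457 0.21648495 0.03815182] [-3.05983502 -4.85286592  6.78725704] 0.014051888692493604
```

View pics/w7.png

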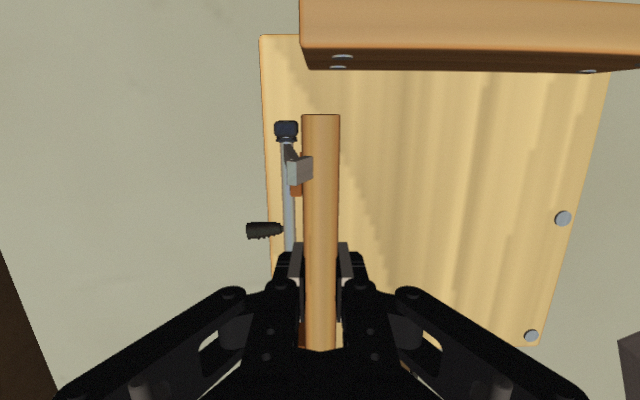

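Emit:
play_rows(
  series=[
    {"grip": -1, "delta_pos": [0, 0, 1.5], "angular": [0, 0, 0]},
    {"grip": -1, "delta_pos": [0, 0, 3], "angular": [0, 0, 0]},
    {"grip": -1, "delta_pos": [0, 0, 3], "angular": [0, 0, 0]},
    {"grip": -1, "delta_pos": [0, 0, 3], "angular": [0, 0, 0]},
  ],
)

```text
time: 7.22
position: [0.6084, 0.2165, 0.038]
tcp_rot: [3.135, -0.204, 0.001]
wrist_force: [-6.9, -6.2, 22.4]
grip_width: 0.0142
```

```bash
python3 - <<'E'
from jigfit import *
y=-.133;t=np.array([.6138,.152]);c,q=np.cos(y),np.sin(y);M=np.array([[c,-q],[q,c]])
A=[];B=[]
for n,uv in(('w5',(229.2,187)),('w6',(264.5,204)),('w7',(247,231))):
    s=load(n);o,d=ray(s,[uv]);d=d[0]/np.linalg.norm(d[0]);Q=np.eye(3)-np.outer(d,d);A.append(Q);B.append(Q@o)
    print(n,[((onz(s,[uv],z)[0,:2]-t)@M).round(4) for z in(.02,.03,.04)])
p=np.linalg.solve(sum(A),sum(B));print(p,(p[:2]-t)@M)
E
```

```text
w5 [array([-0.0062,  0.1061]), array([-0.0036,  0.1029]), array([-0.001 ,  0.0998])]
w6 [array([-0.0071,  0.1065]), array([-0.0038,  0.1046]), array([-0.0006,  0.1026])]
w7 [array([-0.0068,  0.1065]), array([-0.0024,  0.1038]), array([0.0019, 0.1012])]
[0.62142923 0.25815734 0.0204963 ] [-0.00651548  0.10623152]
```

Emit:
play_rows(
  series=[
    {"grip": -1, "delta_pos": [0, 0, -3], "angular": [0, 0, 0]},
    {"grip": 0, "delta_pos": [0, 0, -3], "angular": [0, 0, 0]},
    {"grip": 0, "delta_pos": [0, 0, -3], "angular": [0, 0, 0]},
    {"grip": 0, "delta_pos": [0, 0, -3], "angular": [0, 0, 0]},
    {"grip": 0, "delta_pos": [0, 0, -3], "angular": [0, 0, 0]},
    {"grip": 0, "delta_pos": [0, 0, -3], "angular": [0, 0, 0]},
    {"grip": 0, "delta_pos": [0, 0, -3], "angular": [0, 0, 0]},
  ],
)

```text
time: 7.8
position: [0.6087, 0.2173, 0.0369]
tcp_rot: [-3.135, 0.204, 0.001]
wrist_force: [0.4, -0.1, -0.0]
grip_width: 0.0425
```

```bash
python3 - <<'E'
from mv import *
from look import grab
s=grab('wrist','w8');st=r.state();print(st['position'],st['wrist_force'],st['grip_width'])
E
```

```text
[0.60867792 0.21725254 0.0369575 ] [-0.41144362  0.86320494  0.55170672] 0.04262097941741843
```

View pics/w8.png

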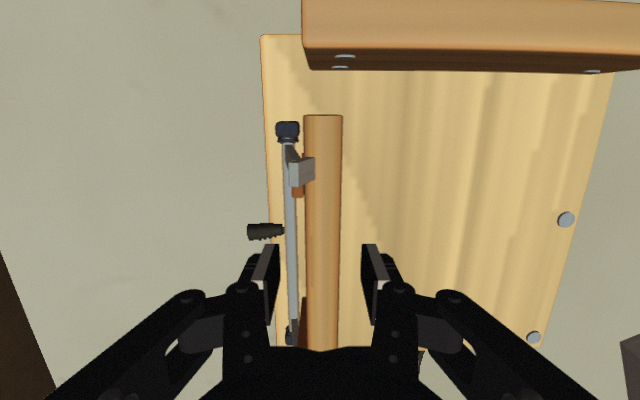

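Emit:
play_rows(
  series=[
    {"grip": 0, "delta_pos": [0, 0, -10], "angular": [0, 0, 0]},
    {"grip": 0, "delta_pos": [0, 0, -30], "angular": [0, 0, 0]},
    {"grip": 0, "delta_pos": [0, 0, -65], "angular": [0, 0, 0]},
    {"grip": 1, "delta_pos": [0, 20, -100], "angular": [0, 0, 0]},
    {"grip": 1, "delta_pos": [0, 40, -130], "angular": [0, 0, 0]},
    {"grip": 1, "delta_pos": [0, 60, -150], "angular": [0, 0, 0]},
    {"grip": 1, "delta_pos": [0, 70, -150], "angular": [0, 0, 0]},
    {"grip": 1, "delta_pos": [0, 70, -150], "angular": [0, 0, 0]},
    {"grip": 1, "delta_pos": [0, 70, -150], "angular": [0, 0, 0]},
  ],
)

```text
time: 8.6
position: [0.599, 0.1474, 0.1872]
tcp_rot: [-3.134, 0.206, 0.001]
wrist_force: [-1.0, 0.3, -0.7]
grip_width: 0.0852
```

```bash
python3 - <<'E'
from mv import *
from look import grab
s=grab('wrist','w9');st=r.state();print(st['position'],st['wrist_force'],st['grip_width'])
t=cv2.imread('pics/w9.png');cv2.imwrite('pics/w9z.png',cv2.resize(t[60:300,200:480],None,fx=2.8,fy=2.5,interpolation=cv2.INTER_CUBIC))
E
```

```text
[0.59872211 0.14789754 0.18626709] [0.37640888 0.29019078 0.5220854 ] 0.08531851134307986
```

View pics/w9.png

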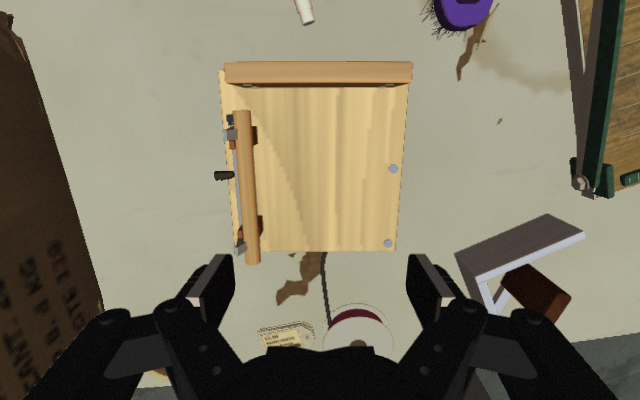

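View pics/w9z.png

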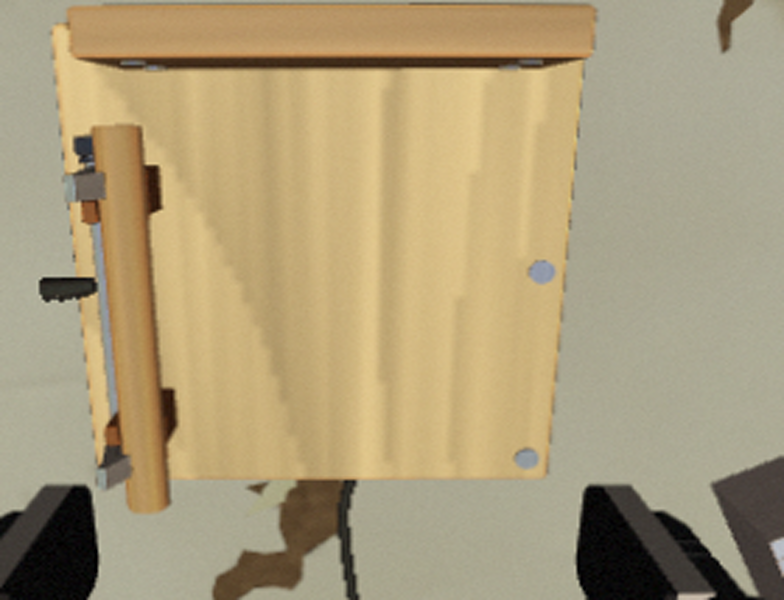

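```bash
python3 - <<'E'
from jigfit import *
s=load('w9')
y=-.133;t=np.array([.6138,.152]);c,q=np.cos(y),np.sin(y);M=np.array([[c,-q],[q,c]])
z=lambda p:(np.array(p)+.5)/[2.8,2.5]-.5+[200,60]
P=onz(s,z([(119,126),(149,511)]),.060)[:,:2];J=(P-t)@M;print(J.round(4),J.mean(0),np.linalg.norm(J[0]-J[1]),np.arctan2(*(J[0]-J[1])[::-1]))
for zz in(.064,.07):print('jaw',((onz(s,z([(104,187),(131,467)]),zz)[:,:2]-t)@M).round(4))
E
```

```text
[[ 0.0603  0.0619]
 [-0.0905  0.0623]] [-0.01509378  0.06210477] 0.15074592591476094 -0.002997338363759174
jaw [[ 0.0397  0.0671]
 [-0.0687  0.0663]]
jaw [[ 0.0402  0.0654]
 [-0.0657  0.0647]]
```

```bash
python3 - <<'E'
from mv import *
delta((.42,-.07,.22),2.68,half=False)
E
```

```text
opt yaw 2.68 ang [-3.0000e-03  3.0000e-04 -2.8108e+00]
delta [-148.9  239.3  -33.5] ang [-3.0000e-03  3.0000e-04 -2.8108e+00] q6 1.875 rows>= 22.5
```

Emit:
play_rows(
  series=[
    {"grip": 1, "delta_pos": [0, 10, -20], "angular": [0, 0, -0.12]},
    {"grip": 1, "delta_pos": [-5, 20, -40], "angular": [0, 0, -0.24]},
    {"grip": 1, "delta_pos": [-10, 30, -50], "angular": [0, 0, -0.36]},
    {"grip": 1, "delta_pos": [-18, 42, -50], "angular": [0, 0, -0.48]},
    {"grip": 1, "delta_pos": [-26, 54, -50], "angular": [0, 0, -0.6]},
    {"grip": 1, "delta_pos": [-34, 66, -50], "angular": [0, 0, -0.72]},
    {"grip": 1, "delta_pos": [-42, 78, -50], "angular": [0, 0, -0.84]},
    {"grip": 1, "delta_pos": [-50, 90, -50], "angular": [0, 0, -0.96]},
    {"grip": 1, "delta_pos": [-58, 100, -50], "angular": [0, 0, -1.08]},
    {"grip": 1, "delta_pos": [-66, 110, -50], "angular": [0, 0, -1.2]},
    {"grip": 1, "delta_pos": [-74, 120, -50], "angular": [0, 0, -1.3]},
    {"grip": 1, "delta_pos": [-74, 120, -50], "angular": [0, 0, -1.4]},
  ],
)

```text
time: 9.65
position: [0.5078, 0.0381, 0.2353]
tcp_rot: [-2.522, -1.868, 0.007]
wrist_force: [0.3, -0.4, 0.5]
grip_width: 0.0852
```

```bash
python3 - <<'E'
from mv import *
delta((.42,-.07,.22),2.68,half=False)
E
```

```text
opt yaw 2.68 ang [-0.0058 -0.0022 -1.4049]
delta [-129.   -52.4   15.9] ang [-0.0058 -0.0022 -1.4049] q6 0.288 rows>= 11.2
```

Emit:
play_rows(
  series=[
    {"grip": 1, "delta_pos": [-12, -5, 2], "angular": [0, 0, -0.12]},
    {"grip": 1, "delta_pos": [-24, -10, 3], "angular": [0, 0, -0.24]},
    {"grip": 1, "delta_pos": [-36, -15, 5], "angular": [0, 0, -0.36]},
    {"grip": 1, "delta_pos": [-48, -20, 6], "angular": [0, 0, -0.48]},
    {"grip": 1, "delta_pos": [-60, -25, 8], "angular": [0, 0, -0.6]},
    {"grip": 1, "delta_pos": [-72, -30, 9], "angular": [0, 0, -0.72]},
    {"grip": 1, "delta_pos": [-84, -35, 11], "angular": [0, 0, -0.84]},
    {"grip": 1, "delta_pos": [-96, -40, 12], "angular": [0, 0, -0.96]},
    {"grip": 1, "delta_pos": [-108, -45, 14], "angular": [0, 0, -1.08]},
    {"grip": 1, "delta_pos": [-120, -50, 15], "angular": [0, 0, -1.2]},
    {"grip": 1, "delta_pos": [-129, -52, 16], "angular": [0, 0, -1.32]},
    {"grip": 1, "delta_pos": [-129, -52, 16], "angular": [0, 0, -1.405]},
  ],
)

```text
time: 10.65
position: [0.421, -0.0694, 0.2195]
tcp_rot: [-0.717, -3.054, 0.0]
wrist_force: [-0.8, 0.0, 0.0]
grip_width: 0.0853
```

Emit:
play_rows(
  series=[
    {"grip": 1, "delta_pos": [0, 0, 0], "angular": [0, 0, 0]},
    {"grip": 1, "delta_pos": [0, 0, 0], "angular": [0, 0, 0]},
    {"grip": 1, "delta_pos": [0, 0, 0], "angular": [0, 0, 0]},
  ],
)

```text
time: 10.9
position: [0.4228, -0.0688, 0.2206]
tcp_rot: [-0.728, -3.054, -0.001]
wrist_force: [0.0, -0.5, 0.9]
grip_width: 0.0853
```

```bash
python3 - <<'E'
from mv import *
from look import grab
s=grab('wrist','w10');st=s['state'];print(st['position'],st['tcp_rot'],abs(st['qvel']).max(),st['joint_positions'])
E
```

```text
[ 0.42275583 -0.06883886  0.22056394] [-7.28155853e-01 -3.05440298e+00 -5.72307474e-04] 0.009860701442076679 [-2.60381361e-01  1.10433816e-01  1.80350559e+00  3.42148067e-04
  1.22925675e+00 -1.36323796e+00]
```

View pics/w10.png

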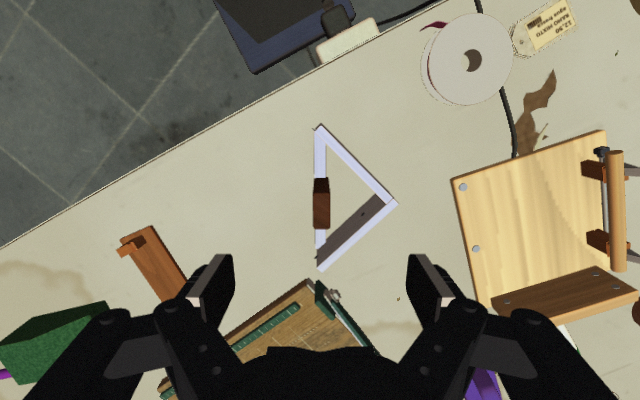

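```bash
python3 - <<'E'
from jigfit import *
t=cv2.imread('pics/w10.png');cv2.imwrite('pics/w10z.png',cv2.resize(t[115:280,285:405],None,fx=5,fy=3.6,interpolation=cv2.INTER_CUBIC))
E
```

```text
(no output)
```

View pics/w10z.png

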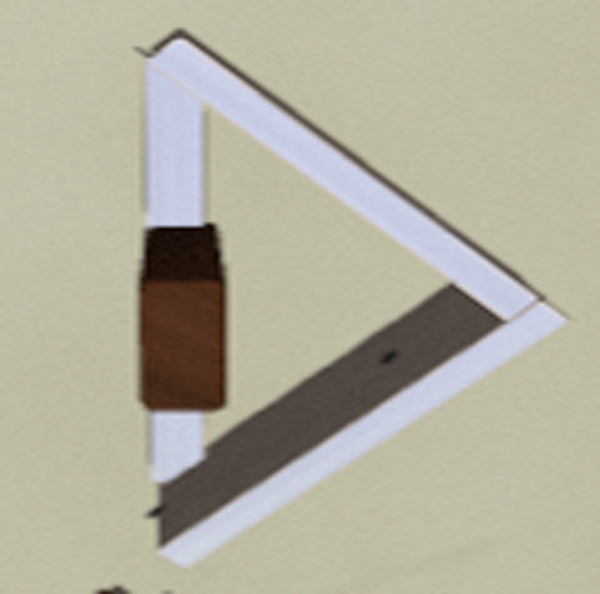

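```bash
python3 - <<'E'
from jigfit import *
s=load('w10')
z=lambda p:(np.array(p)+.5)/[5,3.6]-.5+[285,115]
P=onz(s,z([(568,320),(181,35),(184,567)]),.055);print(P.round(4))
y,t,e=fit(P,[(.06,.06),(-.06,.06),(.06,-.06)]);print(y,t,e.round(4))
G=onz(s,z([(182.5,345),(139,345),(226,345),(182,280),(182,409)]),.078);print(G.round(4))
print('fin dir',np.arctan2(*(G[2]-G[1])[1::-1]),np.linalg.norm(G[2]-G[1]),np.linalg.norm(G[3]-G[4]))
E
```

```text
[[ 0.4831 -0.0032  0.055 ]
 [ 0.3701 -0.0409  0.055 ]
 [ 0.5212 -0.1163  0.055 ]]
0.32294695717621846 [ 0.44554116 -0.07875329] [[-0.0003 -0.0004]
 [ 0.0005  0.    ]
 [-0.0003  0.0003]]
[[ 0.445  -0.0784  0.078 ]
 [ 0.441  -0.0862  0.078 ]
 [ 0.449  -0.0705  0.078 ]
 [ 0.428  -0.0699  0.078 ]
 [ 0.4624 -0.0872  0.078 ]]
fin dir 1.1030168718152686 0.01767069372121902 0.038582172356331865
```

```bash
python3 - <<'E'
from mv import *
delta((.4452,-.0785,.1),2.679,half=False)
delta((.4452,-.0785,.031),2.679,half=False)
E
```

```text
opt yaw 2.679 ang [ 0.     -0.0012 -0.005 ]
delta [-24.4   1.5 120.7] ang [ 0.     -0.0012 -0.005 ] q6 -1.364 rows>= 3.0
opt yaw 2.679 ang [ 0.     -0.0012 -0.005 ]
delta [-24.5   1.5 189.7] ang [ 0.     -0.0012 -0.005 ] q6 -1.364 rows>= 4.6
```

Emit:
play_rows(
  series=[
    {"grip": 0.5, "delta_pos": [-8, 1, 25], "angular": [0, 0, 0]},
    {"grip": 0.5, "delta_pos": [-16, 1.5, 55], "angular": [0, 0, -0.005]},
    {"grip": 0.5, "delta_pos": [-24, 1.5, 85], "angular": [0, 0, -0.005]},
    {"grip": 0.5, "delta_pos": [-24, 1.5, 105], "angular": [0, 0, -0.005]},
    {"grip": 0.5, "delta_pos": [-24, 1.5, 105], "angular": [0, 0, -0.005]},
    {"grip": 0.5, "delta_pos": [-24, 1.5, 105], "angular": [0, 0, -0.005]},
    {"grip": 0.5, "delta_pos": [-24, 1.5, 105], "angular": [0, 0, -0.005]},
  ],
)

```text
time: 11.53
position: [0.4455, -0.0789, 0.1171]
tcp_rot: [0.719, 3.057, 0.0]
wrist_force: [1.4, 0.1, 0.3]
grip_width: 0.0641
```

```bash
python3 - <<'E'
from mv import *
from look import grab
delta((.4452,-.0785,.031),2.679,half=False)
s=grab('wrist','w11');st=s['state'];print(st['position'],st['grip_width'])
E
```

```text
opt yaw 2.679 ang [0.0002 0.0008 0.0007]
delta [ 0.5  0.2 86.1] ang [0.0002 0.0008 0.0007] q6 -1.378 rows>= 2.1
[ 0.44550423 -0.07888593  0.11706382] 0.06407800518705944
```

View pics/w11.png

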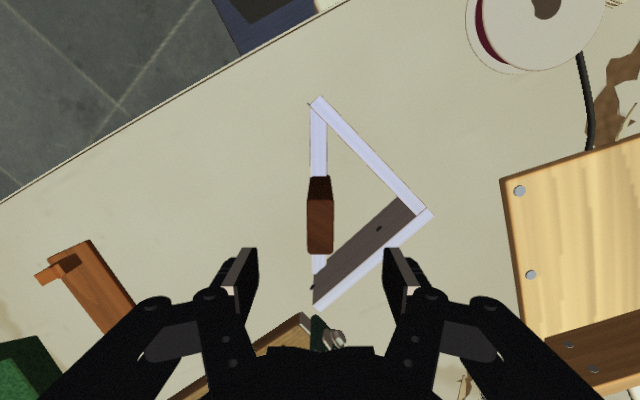

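Emit:
play_rows(
  series=[
    {"grip": 0.5, "delta_pos": [0, 0, 30], "angular": [0, 0, 0]},
    {"grip": 0.5, "delta_pos": [0, 0, 60], "angular": [0, 0, 0]},
    {"grip": 0.5, "delta_pos": [0, 0, 80], "angular": [0, 0, 0]},
    {"grip": 0.5, "delta_pos": [0, 0, 86], "angular": [0, 0, 0]},
    {"grip": 0.5, "delta_pos": [0, 0, 86], "angular": [0, 0, 0]},
    {"grip": 0.5, "delta_pos": [0, 0, 86], "angular": [0, 0, 0]},
  ],
)

```text
time: 12.08
position: [0.4459, -0.0792, 0.0314]
tcp_rot: [0.719, 3.056, -0.0]
wrist_force: [0.8, 0.1, -0.4]
grip_width: 0.0641
```

Emit:
play_rows(
  force=70,
  series=[
    {"grip": -1, "delta_pos": [0, 0, 0], "angular": [0, 0, 0]},
    {"grip": -1, "delta_pos": [0, 0, 0], "angular": [0, 0, 0]},
    {"grip": -1, "delta_pos": [0, 0, 0], "angular": [0, 0, 0]},
    {"grip": -1, "delta_pos": [0, 0, 0], "angular": [0, 0, 0]},
    {"grip": -1, "delta_pos": [0, 0, 0], "angular": [0, 0, 0]},
    {"grip": -1, "delta_pos": [0, 0, 0], "angular": [0, 0, 0]},
  ],
)

```text
time: 12.58
position: [0.4456, -0.0791, 0.0313]
tcp_rot: [0.719, 3.056, 0.0]
wrist_force: [0.3, 1.1, 6.0]
grip_width: 0.0172
```

```bash
python3 - <<'E'
from mv import *
from look import grab
s=grab('wrist','w12');st=s['state'];print(st['position'],st['grip_width'],st['wrist_force'],R.from_rotvec(st['tcp_rot']).as_matrix().round(4))
E
```

```text
[ 0.44563122 -0.07910564  0.03133375] 0.01717866418538922 [0.26525688 1.12711028 5.97124313] [[-8.952e-01  4.456e-01  2.100e-03]
 [ 4.456e-01  8.952e-01 -4.000e-04]
 [-2.000e-03  5.000e-04 -1.000e+00]]
```

View pics/w12.png

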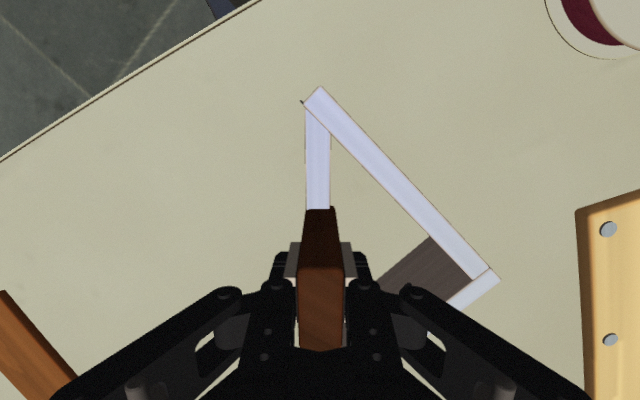

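Emit:
play_rows(
  series=[
    {"grip": -1, "delta_pos": [0, 0, -10], "angular": [0, 0, 0]},
    {"grip": -1, "delta_pos": [0, 0, -30], "angular": [0, 0, 0]},
    {"grip": -1, "delta_pos": [0, 0, -60], "angular": [0, 0, 0]},
    {"grip": -1, "delta_pos": [0, 0, -90], "angular": [0, 0, 0]},
    {"grip": -1, "delta_pos": [0, 0, -110], "angular": [0, 0, 0]},
    {"grip": -1, "delta_pos": [0, 0, -110], "angular": [0, 0, 0]},
    {"grip": -1, "delta_pos": [0, 0, -110], "angular": [0, 0, 0]},
  ],
)

```text
time: 13.22
position: [0.4454, -0.0792, 0.1413]
tcp_rot: [0.718, 3.055, -0.0]
wrist_force: [0.5, -0.6, -2.3]
grip_width: 0.0172
```

```bash
python3 - <<'E'
from mv import *
y=-.133;c,q=np.cos(y),np.sin(y);M=np.array([[c,-q],[q,c]]);t=np.array([.6138,.152])
p=M@[.002,-.025]+t;print(p)
delta((*p,.14),2.223,half=False)
print(r.state()['wrist_force'],r.state()['grip_width'])
E
```

```text
[0.61246713 0.12695557]
opt yaw 2.223 ang [0.0012 0.0028 0.4568]
delta [-57.7 258.9   1.6] ang [0.0012 0.0028 0.4568] q6 -1.378 rows>= 6.4
[ 0.46625917 -0.59852628 -2.31010427] 0.017207256448117943
```

Emit:
play_rows(
  series=[
    {"grip": -1, "delta_pos": [-4, 15, 0], "angular": [0, 0, 0.03]},
    {"grip": -1, "delta_pos": [-10, 45, 0], "angular": [0, 0, 0.08]},
    {"grip": -1, "delta_pos": [-17, 78, 0], "angular": [0, 0, 0.14]},
    {"grip": -1, "delta_pos": [-25, 112, 0], "angular": [0, 0, 0.2]},
    {"grip": -1, "delta_pos": [-33, 146, 0], "angular": [0, 0, 0.26]},
    {"grip": -1, "delta_pos": [-41, 180, 0], "angular": [0, 0, 0.32]},
    {"grip": -1, "delta_pos": [-48, 212, 0], "angular": [0, 0, 0.38]},
    {"grip": -1, "delta_pos": [-54, 240, 0], "angular": [0, 0, 0.43]},
    {"grip": -1, "delta_pos": [-58, 259, 0], "angular": [0, 0, 0.457]},
    {"grip": -1, "delta_pos": [-58, 259, 0], "angular": [0, 0, 0.457]},
    {"grip": -1, "delta_pos": [-58, 259, 0], "angular": [0, 0, 0.457]},
    {"grip": -1, "delta_pos": [-58, 259, 0], "angular": [0, 0, 0.457]},
  ],
)

```text
time: 14.22
position: [0.61, 0.1265, 0.1379]
tcp_rot: [-1.39, -2.813, 0.005]
wrist_force: [0.3, -0.2, -2.2]
grip_width: 0.0172
```

```bash
python3 - <<'E'
from mv import *
from look import grab
s=grab('wrist','w13');st=s['state'];print(st['position'],st['grip_width'],st['wrist_force'],st['joint_positions'][5])
y=-.133;c,q=np.cos(y),np.sin(y);M=np.array([[c,-q],[q,c]]);t=np.array([.6138,.152])
delta((*(M@[.010,-.017]+t),.045),2.223,st,half=False)
print('jig pos',(st['position'][:2]-t)@M)
E
```

```text
[0.61001245 0.12648114 0.13794694] 0.017189844790756803 [ 0.276019   -0.21269299 -2.23850195] -0.5155858277503393
opt yaw 2.223 ang [-0.0049 -0.0022  0.0005]
delta [-1.3 14.  92.9] ang [-0.0049 -0.0022  0.0005] q6 -0.516 rows>= 2.3
jig pos [-0.00037009 -0.02579576]
```

View pics/w13.png

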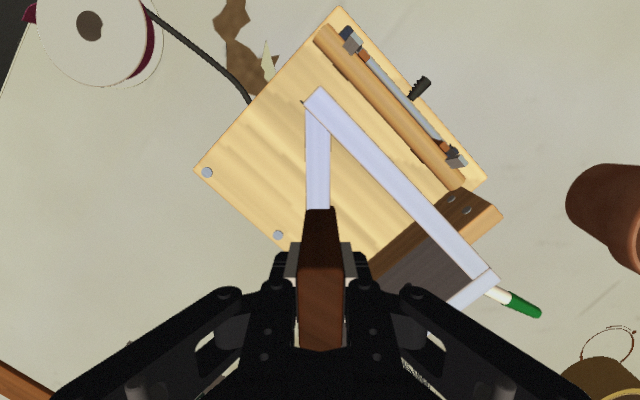

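Emit:
play_rows(
  series=[
    {"grip": -1, "delta_pos": [0, 3, 25], "angular": [0, 0, 0]},
    {"grip": -1, "delta_pos": [0, 8, 50], "angular": [-0.002, -0.001, 0]},
    {"grip": -1, "delta_pos": [0, 12, 70], "angular": [-0.004, -0.002, 0]},
    {"grip": -1, "delta_pos": [0, 12, 82], "angular": [-0.004, -0.002, 0]},
    {"grip": -1, "delta_pos": [0, 12, 84], "angular": [-0.004, -0.002, 0]},
    {"grip": -1, "delta_pos": [0, 12, 84], "angular": [-0.004, -0.002, 0]},
    {"grip": -1, "delta_pos": [0, 12, 84], "angular": [-0.004, -0.002, 0]},
  ],
)

```text
time: 14.85
position: [0.622, 0.1339, 0.0571]
tcp_rot: [1.392, 2.812, 0.005]
wrist_force: [0.1, 0.0, -1.9]
grip_width: 0.0172
```

```bash
cat > st.py <<'E'
from mv import *
st=r.state()
y=-.133;c,q=np.cos(y),np.sin(y);M=np.array([[c,-q],[q,c]]);t=np.array([.6138,.152])
T=R.from_rotvec(st['tcp_rot']).as_matrix()
print('t',st['time'],'jig pos',((st['position'][:2]-t)@M*1000).round(1),'z',st['position'][2].round(4),'Fjig',(st['wrist_force'][:2]@M).round(1),'Fz',st['wrist_force'][2].round(1),'toolz',T[:2,2].round(4),'yaw',np.arctan2(T[1,0],T[0,0]).round(4),'grip',st['grip_width'].round(4),'mom',st['ft_torque'].round(2))
J=lambda v:(T.T@np.r_[M@v[:2],v[2]]).round(3)
print('jig x in tool',J([1,0,0]),'jig y',J([0,1,0]))
E
python3 st.py
```

```text
Traceback (most recent call last):
  File "st.py", line 5, in <module>
    print('t',st['time'],'jig pos',((st['position'][:2]-t)@M*1000).round(1),'z',st['position'][2].round(4),'Fjig',(st['wrist_force'][:2]@M).round(1),'Fz',st['wrist_force'][2].round(1),'toolz',T[:2,2].round(4),'yaw',np.arctan2(T[1,0],T[0,0]).round(4),'grip',st['grip_width'].round(4),'mom',st['ft_torque'].round(2))
                                                                                                                                                                                                                                                                 ^^^^^^^^^^^^^^^^^^^^^^
AttributeError: 'float' object has no attribute 'round'
```

```bash
sed -i "s/st\['grip_width'\].round(4)/round(st['grip_width'],4)/" st.py; python3 st.py
```

```text
t 14.85 jig pos [ 10.5 -16.9] z 0.0571 Fjig [0.1 0. ] Fz -1.9 toolz [0.0053 0.0009] yaw 2.2222 grip 0.0172 mom [-0.04  0.01  0.07]
jig x in tool [-0.706  0.708  0.005] jig y [0.708 0.706 0.002]
```

Emit:
play_rows(
  series=[
    {"grip": -1, "delta_pos": [0, 0, 5], "angular": [0, 0, 0]},
    {"grip": -1, "delta_pos": [0, 0, 9], "angular": [0, 0, 0]},
    {"grip": -1, "delta_pos": [0, 0, 12], "angular": [0, 0, 0]},
    {"grip": -1, "delta_pos": [0, 0, 12], "angular": [0, 0, 0]},
    {"grip": -1, "delta_pos": [0, 0, 12], "angular": [0, 0, 0]},
    {"grip": -1, "delta_pos": [0, 0, 12], "angular": [0, 0, 0]},
  ],
)

```text
time: 15.35
position: [0.6224, 0.1344, 0.0454]
tcp_rot: [1.391, 2.811, 0.006]
wrist_force: [-1.9, 0.0, 6.2]
grip_width: 0.0171
```

```bash
python3 st.py
```

```text
t 15.35 jig pos [ 10.8 -16.4] z 0.0454 Fjig [-1.9 -0.2] Fz 6.2 toolz [0.006  0.0009] yaw 2.2228 grip 0.0171 mom [-0.1   0.27  0.01]
jig x in tool [-0.707  0.707  0.006] jig y [0.707 0.707 0.002]
```

Emit:
play_rows(
  series=[
    {"grip": -1, "delta_pos": [-2, 2, -0.7], "angular": [0, 0, 0]},
    {"grip": -1, "delta_pos": [-4, 4, -0.7], "angular": [0, 0, 0]},
    {"grip": -1, "delta_pos": [-6, 6, -0.7], "angular": [0, 0, 0]},
    {"grip": -1, "delta_pos": [-7, 7, -0.7], "angular": [0, 0, 0]},
    {"grip": -1, "delta_pos": [-7, 7, -0.7], "angular": [0, 0, 0]},
    {"grip": -1, "delta_pos": [-7, 7, -0.7], "angular": [0, 0, 0]},
  ],
)

```text
time: 15.85
position: [0.6309, 0.1331, 0.0454]
tcp_rot: [1.392, 2.814, 0.003]
wrist_force: [-3.6, 0.6, 6.7]
grip_width: 0.0174
```

```bash
python3 st.py
```

```text
t 15.85 jig pos [ 19.5 -16.4] z 0.0454 Fjig [-3.6  0.1] Fz 6.7 toolz [0.0029 0.0009] yaw 2.2227 grip 0.0174 mom [-0.2   0.72 -0.05]
jig x in tool [-0.707  0.707  0.003] jig y [0.707 0.707 0.001]
```

Emit:
play_rows(
  series=[
    {"grip": -1, "delta_pos": [-1, 1, -0.3], "angular": [0, 0, 0]},
    {"grip": -1, "delta_pos": [-2.1, 2.1, -0.3], "angular": [0, 0, 0]},
    {"grip": -1, "delta_pos": [-2.1, 2.1, -0.3], "angular": [0, 0, 0]},
    {"grip": -1, "delta_pos": [-2.1, 2.1, -0.3], "angular": [0, 0, 0]},
    {"grip": -1, "delta_pos": [-2.1, 2.1, -0.3], "angular": [0, 0, 0]},
  ],
)

```text
time: 16.27
position: [0.6327, 0.1329, 0.0454]
tcp_rot: [1.392, 2.816, 0.002]
wrist_force: [-5.6, 1.4, 6.9]
grip_width: 0.0171
```

```bash
python3 st.py
```

```text
t 16.2667 jig pos [ 21.3 -16.4] z 0.0454 Fjig [-5.8  0.6] Fz 6.9 toolz [0.0009 0.0009] yaw 2.2231 grip 0.0171 mom [-0.13  0.99  0.01]
jig x in tool [-0.707  0.707  0.001] jig y [0.707 0.707 0.001]
```

Emit:
play_rows(
  series=[
    {"grip": -1, "delta_pos": [-0.7, 0.7, -0.3], "angular": [0, 0, 0]},
    {"grip": -1, "delta_pos": [-1.4, 1.4, -0.3], "angular": [0, 0, 0]},
    {"grip": -1, "delta_pos": [-1.4, 1.4, -0.3], "angular": [0, 0, 0]},
    {"grip": -1, "delta_pos": [-1.4, 1.4, -0.3], "angular": [0, 0, 0]},
  ],
)

```text
time: 16.6
position: [0.6328, 0.1327, 0.0454]
tcp_rot: [-1.391, -2.814, 0.001]
wrist_force: [-9.3, 2.3, 7.9]
grip_width: 0.017
```

```bash
python3 st.py
```

```text
t 16.6 jig pos [ 21.4 -16.6] z 0.0454 Fjig [-9.5  1. ] Fz 7.9 toolz [-0.0025  0.0009] yaw 2.2234 grip 0.017 mom [0.01 1.19 0.11]
jig x in tool [-0.707  0.707 -0.003] jig y [0.707 0.707 0.001]
```

Emit:
play_rows(
  series=[
    {"grip": -1, "delta_pos": [2, 2, -0.3], "angular": [0, 0, 0]},
    {"grip": -1, "delta_pos": [4, 4, -0.3], "angular": [0, 0, 0]},
    {"grip": -1, "delta_pos": [6, 6, -0.3], "angular": [0, 0, 0]},
    {"grip": -1, "delta_pos": [7.5, 7.5, -0.3], "angular": [0, 0, 0]},
    {"grip": -1, "delta_pos": [7.5, 7.5, -0.3], "angular": [0, 0, 0]},
    {"grip": -1, "delta_pos": [7.5, 7.5, -0.3], "angular": [0, 0, 0]},
  ],
)

```text
time: 17.1
position: [0.6336, 0.1399, 0.0455]
tcp_rot: [-1.391, -2.815, 0.008]
wrist_force: [-11.6, -7.7, 8.9]
grip_width: 0.017
```

```bash
python3 st.py
```

```text
t 17.1 jig pos [21.2 -9.4] z 0.0455 Fjig [-10.4  -9.1] Fz 8.9 toolz [-0.004 -0.004] yaw 2.2235 grip 0.017 mom [-1.09  1.18  0.04]
jig x in tool [-0.707  0.707 -0.003] jig y [ 0.707  0.707 -0.004]
```

Emit:
play_rows(
  series=[
    {"grip": -1, "delta_pos": [0.7, 0.7, -0.5], "angular": [0, 0, 0]},
    {"grip": -1, "delta_pos": [1.4, 1.4, -0.8], "angular": [0, 0, 0]},
    {"grip": -1, "delta_pos": [2.1, 2.1, -0.8], "angular": [0, 0, 0]},
    {"grip": -1, "delta_pos": [2.8, 2.8, -0.8], "angular": [0, 0, 0]},
    {"grip": -1, "delta_pos": [2.8, 2.8, -0.8], "angular": [0, 0, 0]},
    {"grip": -1, "delta_pos": [2.8, 2.8, -0.8], "angular": [0, 0, 0]},
  ],
)

```text
time: 17.6
position: [0.6341, 0.1441, 0.0456]
tcp_rot: [-1.391, -2.814, 0.008]
wrist_force: [-9.8, -6.2, 5.7]
grip_width: 0.0172
```

```bash
python3 st.py
```

```text
t 17.6 jig pos [21.2 -5.2] z 0.0456 Fjig [-8.9 -7.5] Fz 5.7 toolz [-0.0044 -0.0036] yaw 2.2234 grip 0.0172 mom [-1.08  1.03  0.03]
jig x in tool [-0.707  0.707 -0.004] jig y [ 0.707  0.707 -0.004]
```

Emit:
play_rows(
  series=[
    {"grip": -1, "delta_pos": [0.7, 0.7, 0], "angular": [0, 0, 0]},
    {"grip": -1, "delta_pos": [1.4, 1.4, 0], "angular": [0, 0, 0]},
    {"grip": -1, "delta_pos": [1.4, 1.4, 0], "angular": [0, 0, 0]},
    {"grip": -1, "delta_pos": [1.4, 1.4, 0], "angular": [0, 0, 0]},
    {"grip": -1, "delta_pos": [1.4, 1.4, 0], "angular": [0, 0, 0]},
  ],
)

```text
time: 18.02
position: [0.6342, 0.1444, 0.0457]
tcp_rot: [-1.391, -2.815, 0.012]
wrist_force: [-10.1, -10.7, 6.6]
grip_width: 0.0177
```

```bash
python3 st.py
```

```text
t 18.0167 jig pos [21.2 -4.8] z 0.0457 Fjig [ -8.6 -11.9] Fz 6.6 toolz [-0.0047 -0.006 ] yaw 2.2239 grip 0.0177 mom [-1.57  1.09  0.16]
jig x in tool [-0.708  0.707 -0.004] jig y [ 0.707  0.708 -0.007]
```

Contact on the rail (y stopped, force rising). Push a little more.

Emit:
play_rows(
  series=[
    {"grip": -1, "delta_pos": [0.7, 0.7, 0], "angular": [0, 0, 0]},
    {"grip": -1, "delta_pos": [1.2, 1.2, 0], "angular": [0, 0, 0]},
    {"grip": -1, "delta_pos": [1.2, 1.2, 0], "angular": [0, 0, 0]},
    {"grip": -1, "delta_pos": [1.2, 1.2, 0], "angular": [0, 0, 0]},
    {"grip": -1, "delta_pos": [1.2, 1.2, 0], "angular": [0, 0, 0]},
  ],
)

```text
time: 18.43
position: [0.6342, 0.1445, 0.0458]
tcp_rot: [-1.391, -2.816, 0.015]
wrist_force: [-8.8, -15.8, 7.9]
grip_width: 0.0174
```

```bash
python3 st.py; python3 - <<'E'
from look import *
grab('wrist','w14');grab('top','top14')
t=cv2.imread('pics/top14.png');cv2.imwrite('pics/top14z.png',cv2.resize(t[155:245,190:280],None,fx=6.5,fy=6.5,interpolation=cv2.INTER_CUBIC))
E
```

```text
t 18.4333 jig pos [21.3 -4.7] z 0.0458 Fjig [ -6.7 -16.8] Fz 7.9 toolz [-0.0053 -0.0083] yaw 2.2242 grip 0.0174 mom [-2.18  1.21  0.06]
jig x in tool [-0.708  0.706 -0.004] jig y [ 0.706  0.708 -0.009]
```

View pics/w14.png

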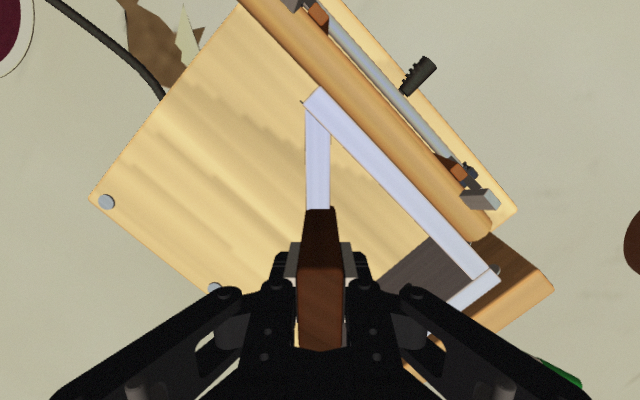

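View pics/top14z.png

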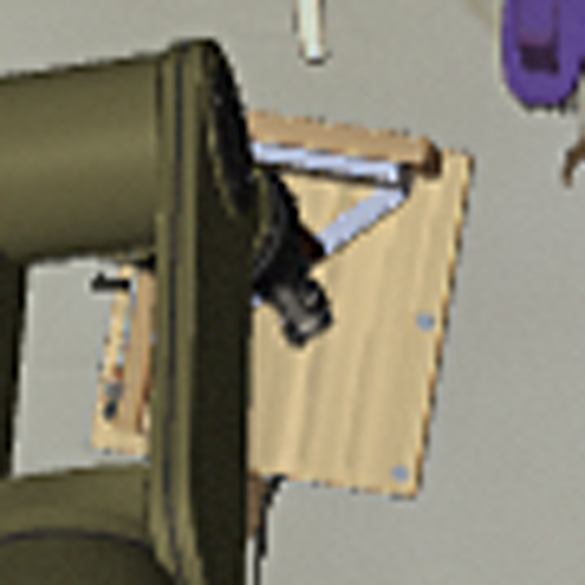

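Emit:
play_rows(
  series=[
    {"grip": -1, "delta_pos": [-0.5, 0.5, 0], "angular": [0, 0, 0]},
    {"grip": -1, "delta_pos": [-1.1, 1.2, 0], "angular": [0, 0, 0]},
    {"grip": -1, "delta_pos": [-1.1, 1.2, 0], "angular": [0, 0, 0]},
    {"grip": -1, "delta_pos": [-1.1, 1.2, 0], "angular": [0, 0, 0]},
    {"grip": -1, "delta_pos": [-1.1, 1.2, 0], "angular": [0, 0, 0]},
    {"grip": -1, "delta_pos": [-1.1, 1.2, 0], "angular": [0, 0, 0]},
    {"grip": -1, "delta_pos": [-1.1, 1.2, 0], "angular": [0, 0, 0]},
    {"grip": -1, "delta_pos": [-1.1, 1.2, 0], "angular": [0, 0, 0]},
  ],
)

```text
time: 19.2
position: [0.6342, 0.1445, 0.0458]
tcp_rot: [-1.39, -2.813, 0.017]
wrist_force: [-13.8, -15.5, 11.1]
grip_width: 0.0173
```

```bash
python3 st.py; python3 - <<'E'
from look import *
grab('scene','sc15');grab('wrist','w15')
t=cv2.imread('pics/sc15.png');cv2.imwrite('pics/sc15z.png',cv2.resize(t[140:230,240:360],None,fx=6.5,fy=6.5,interpolation=cv2.INTER_CUBIC))
t=cv2.imread('pics/w15.png');cv2.imwrite('pics/w15z.png',cv2.resize(t[0:300,290:560],None,fx=2.8,fy=2,interpolation=cv2.INTER_CUBIC))
E
python3 st.py
```

```text
t 19.2 jig pos [21.2 -4.7] z 0.0458 Fjig [-11.6 -17.2] Fz 11.1 toolz [-0.008  -0.0082] yaw 2.2241 grip 0.0173 mom [-2.03  1.39  0.16]
jig x in tool [-0.708  0.706 -0.007] jig y [ 0.706  0.708 -0.009]
t 19.3 jig pos [21.2 -4.7] z 0.0458 Fjig [-11.4 -17.6] Fz 10.7 toolz [-0.008  -0.0082] yaw 2.2241 grip 0.0173 mom [-2.07  1.38  0.1 ]
jig x in tool [-0.708  0.706 -0.007] jig y [ 0.706  0.708 -0.009]
```

View pics/w15z.png

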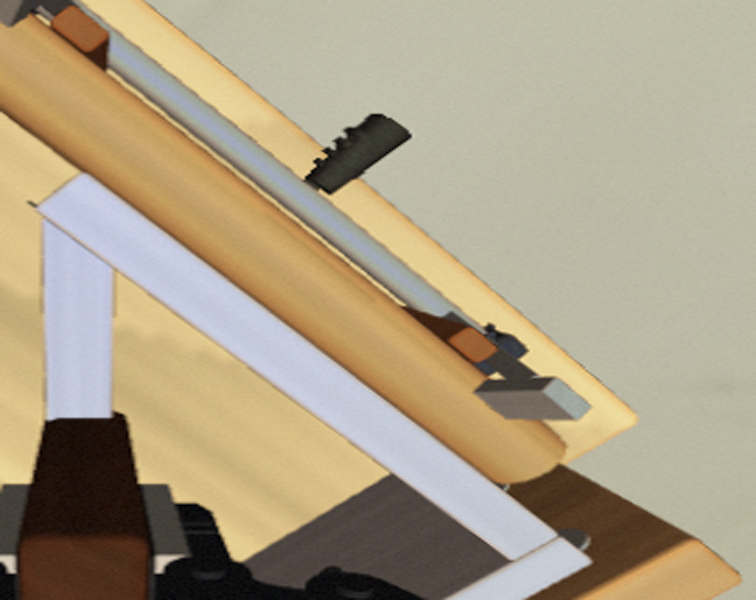

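View pics/sc15z.png

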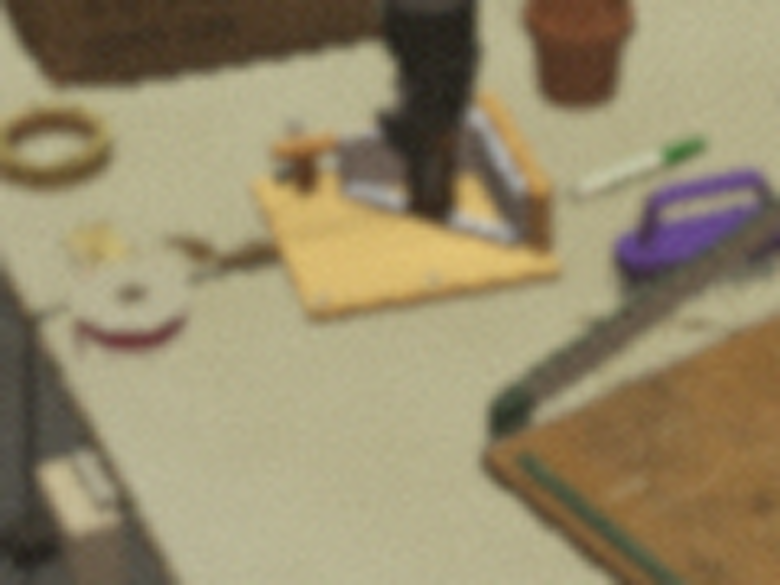

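```bash
python3 -c "
from bench import r
print(r.job_done())"
```

```text
the job is handed in; nothing more can be done
None
```

I seated the rail in the clip and let go of it. I then pressed the corner square into the jig's corner and handed the job in at 19.3 s with the gripper still holding it there.

- **Rail:** In the picture taken after I let go, the rail's centre was at about jig x −15, y +62 mm, against a seat of −13, +63. It was 0.003 rad out of line, and both jaw fingers were back over it where they had been when closed. I did not measure its height from pictures. Pushed with 22 N it would go no lower, with the tool at the height that puts the rail in its seat.
- **Square:** It stands flat on the board. The gripper was at jig x +21.2, y −4.7 mm, against a seat of +22, −5. The square's turn came out at about −0.132 rad, against −0.133 for the jig, and the tilt was about 0.01 rad.
- **Pressing:** The last wrist readings were about 11 N towards the back plate and 17 N towards the rail, with the square no longer moving. Sliding friction was about 4 N along x and 7.5 to 9 N along y. I take the rest to be contact, so both faces should bear well over 1 N, but I could not measure the contact forces directly.
- **Disagreement:** The two estimates of the jig's position, one from the top camera and one from the wrist camera, differed by up to 1.5 mm. The jaw tips seen by the wrist camera agreed with the value I used to within 1 mm.
- **Bystanders:** I touched none of them on purpose. In the last pictures, those in view appeared to be where they started.

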